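# Prise open a gel cassette

### The job

Lift the gel cassette out of the blue drain rack, set it on the ledge of the leaning stand with its white plate against the backrest and the glass outward, and let go. Then take the orange wedge from its holder and push its blade down between the two plates from the top, flat side along the white plate, until the glass has just come away, about 3 mm at its top edge. Finish holding the wedge there for a colleague, with the bottles and the beaker left standing where they are.

Things in the scene. Friction and masses are not known exactly. Their poses are not given: they have to be found in the camera images.
- rack: Blue drain rack, tray 132 x 122 mm with a 14 mm rim, fixed. Origin: centre of its underside, z up. At its x = -32 mm four white pins (47 mm tall, at y = +-40 mm) hold the cassette upright on the 4 mm floor; at x = +32 mm a spare glass plate (4 mm thick, its top 92 mm up) stands and stays.
- cassette: Gel cassette, 0.2 kg, 100 mm wide (y), 92 mm high (z, up the plates). Origin: middle of its underside. Green rail below: x -8 to 5.5, z 0 to 11 mm. White ceramic back plate: x 1.5 to 5.5, up to z = 92 mm. Glass front plate: x -5.5 to -1.5, up to z = 78 mm. Grip it across both plates (11 mm) at about z = 70 mm.
- front_plate (a joint): Opening angle of the glass plate about its lower edge (cassette x = -3.5, z = 10 mm), rad: 0 shut, grows as its top edge leaves the back plate; 0.046 is 3 mm at the top edge. A springy hinge pulls it shut with about 3 N at the top edge.
- front_edge (a point): Middle of the glass plate's inner top edge (cassette x = -1.5, z = 75 mm when shut). Above it the plate is bevelled, 2.5 mm over 3 mm, as a lead into the gap between the plates: 3 mm wide, open at the top, with grey spacers only at the sides (|y| over 43 mm).
- stand: Stand, fixed: white base 130 x 124 mm and a leaning aluminium frame, 121 mm high. Origin: centre of its underside, z up. The frame leans 25 degrees off upright towards local +x; its open side faces -x. The two backrest uprights (14 mm wide) are at y = +-40 mm, with free space for a finger between them.
- seat: The stand's leaning frame. Its origin and axes are those of a fully seated cassette: z up along the backrest, x from glass to ceramic plate. Ledge: plane z = 0 from x = -13 mm to the backrest face at x = 5.5 mm; front lip (x -17 to -13 mm) and side cheeks (y = +-56 mm) are 8 mm high. Uprights reach z = 86 mm.
- holder: Grey block 44 x 66 x 54 mm (x, y, z), fixed, with a slot down through its top in which the wedge hangs; foot flanges 7 mm high, 60 mm overall in x. Origin: centre of its underside, z up.
- wedge: Orange wedge, 121 mm long, 0.06 kg, hanging upright by its guard. Origin: middle of its lower end, z up along it. Blade z 0 to 50 mm, 30 mm wide (y), flat back at x = 6 mm. Guard z 50 to 56 mm, 22 x 42 mm. Handle z 56 to 114 mm, 14 mm (x) by 24 mm (y): grip it across the 14 mm at about z = 88 mm. Knob 18 x 28 mm above.
- wedge_tip (a point): Middle of the blade's lower edge (wedge x = 5.25 mm, z = 0). The blade is 1.5 mm thick here and grows by 0.21 mm per mm to 12 mm. Wedge x along cassette x, its back slides on the white plate; the tip 20 mm below the glass plate's inner top edge opens it by 3 mm; at 33 mm the guard meets the back plate.
- beaker: Glass beaker, 74 mm across, 93 mm high, a bystander. Origin: centre of its underside.
- amber_bottle: Brown bottle with a blue cap, 65 mm across, 161 mm high, a bystander. Origin: centre of its underside.
- dropper: Small brown dropper bottle, 38 mm across, 84 mm high, a bystander. Origin: centre of its underside.
Not all that is in view belongs to the job. Leave any yellow look-alike of the cassette alone.

How it is judged (in metres and radians):
On the way, in this order (a step that is already met when the one before it is completed fails the run):
1. the cassette rests on the stand's ledge against the backrest, glass outward, shut, and is let go (x of cassette in the frame of seat between -0.008 and 0.004 m and y of cassette in the frame of seat between -0.012 and 0.012 m and z of cassette in the frame of seat between -0.004 and 0.006 m and angle between the z axis of cassette and the z axis of seat, either way round below 0.12 rad and angle between the y axis of cassette and the y axis of seat, either way round below 0.12 rad and x of front_edge in the frame of seat below 0.002 m and value of joint front_plate below 0.01 rad and contact force between each of the arm, the fingers and cassette below 0.05 N), for 0.3 s.
2. the wedge is lifted out of its holder (contact force between the fingers and wedge above 1 N and height (world z) of wedge_tip above 0.06 m), for 0.1 s.
At the end, for the whole second after the job is handed in: Cassette on the stand (to 8 mm forward, 12 mm sideways, 0.12 rad), untouched by the gripper; glass plate open 0.018 to 0.075 rad (1.2 to 4.9 mm at its top edge) on the wedge, whose tip is 8 to 35 mm below that edge; wedge still gripped; all at rest (x of cassette in the frame of seat between -0.008 and 0.004 m and y of cassette in the frame of seat between -0.012 and 0.012 m and z of cassette in the frame of seat between -0.004 and 0.006 m and angle between the z axis of cassette and the z axis of seat, either way round below 0.12 rad and angle between the y axis of cassette and the y axis of seat, either way round below 0.12 rad and x of front_edge in the frame of seat below 0.002 m and value of joint front_plate between 0.018 and 0.075 rad and z of wedge_tip in the frame of cassette between 0.04 and 0.067 m and x of wedge_tip in the frame of cassette between -0.006 and 0.003 m and y of wedge_tip in the frame of cassette between -0.03 and 0.03 m and contact force between wedge and cassette above 0.5 N and contact force between the fingers and wedge above 1 N and contact force between each of the fingers, the arm and cassette below 0.1 N and linear speed of each of wedge, cassette below 0.02 m/s); the arm keeps its last pose, push and grip.
It fails at once if the glass plate is bent open beyond 0.12 rad, where it would crack (value of joint front_plate above 0.12 rad).
It fails at once if a bottle or the beaker is pushed more than 30 mm or knocked over ((distance of beaker from where it was at the start of the episode above 0.03 m or angle between beaker's own z axis and vertical above 0.5 rad) or (distance of amber_bottle from where it was at the start of the episode above 0.03 m or angle between amber_bottle's own z axis and vertical above 0.5 rad) or (distance of dropper from where it was at the start of the episode above 0.03 m or angle between dropper's own z axis and vertical above 0.5 rad)).
It also fails if it takes over 72 s, if anything falls off the work surface, if the arm or the gripper's body presses on something with over 40 N, if the wrist force passes 120 N, or if a joint passes its speed limit or range.

### The arm

A 6-joint arm with a two-finger parallel gripper is mounted at the origin on a cart in front of the work surface, level with it; the furniture and walls round the work are solid. World frame = base frame: x ahead of the robot, y to its left, z up, the work surface at z = 0. Lengths are in m, angles in degrees, forces in N, time in s.
With the tool pointing down it reaches from about 0.375 to 0.9 m from the base axis. Payload 3.1 kg.
Tool frame: the origin (TCP) lies on the centre line of the jaws, within the pads' length; the fingertips stand 8 mm ahead of it and the grasp point (between the pads) lies 11 mm behind it (bot.tip_extent is the distance from the TCP to the fingertips, in m); z points along the fingers, y is the line along which they close (so a half turn about z gives the same grasp; the last joint's range is limited). The gripper opens to 87 mm and grips with 3 to 60 N. Pads are 19 mm wide; open, the fingers measure 117 mm over their backs; the gripper's body (75 mm by 190 mm) begins 51 mm behind the grasp point.
Start: joints at [59.674, 30.224, 82.088, -0, 67.689, -10.227], TCP at [0.215, 0.587, 0.231] pointing down, gripper open.
Joint ranges: [-176.69, 176.69], [-43.24, 126.21], [12.49, 139.97], [-82, 262], [0, 151.66], [-163.58, 163.58]. Speed limits (degrees/s): [159.86, 159.86, 180, 180, 180, 180].

### API

Orientations are given as a 3x3 rotation matrix whose columns are the frame's x, y, z axes.
In Python, from rig import bot, vision, workorder gives the robot as it stands.
- The arm moves only by the shell command python3 -m handwheel 'ROWS'. ROWS is JSON, a list of rows, each an object with "delta_rot": the turn, a rotation vector about the tool's x, y, z in rad, a list of three; "xyz": the shift along the tool's x, y, z in mm, a list of three; "hand": the closure, from -1 (fully open) to 1 (shut). A call has exactly 5 rows; each row is the pose to reach, as a shift and turn from the pose commanded when the call began, along the tool's axes at that moment; what a row does not reach only later rows make up. A row lasts 1/8 s, in which the tool goes at most 62.5 mm and 10.7 degrees, less where a joint would pass 70% of its speed; a pose out of reach is approached as far as the arm can. A call with a gripper value outside its range is refused whole. The fingers move at their own pace and stop on an object; the grip force is fixed at half the most. Time passes only in rows, so rows that repeat a pose let the fingers close, or fill a call up. It gives the time, the measured TCP pose, the force, the opening and the grip force at its end, in the units of the state.
- bot.read_state(): the state, without advancing time (a new reading comes with each control period).
- vision.capture(name): name is "scene" or "top" or "wrist"; returns the picture (480x640x3 uint8, red, green, blue); there is no depth.
- vision.camera_model(name): a dict with "camera_matrix" (3x3 intrinsics, pixels), "dist_coeffs" ([k1, k2, p1, p2, k3] as OpenCV has them; the pictures are not rectified), "camera_from_world" (4x4, takes a point from world to camera coordinates). Camera axes: x right, y up, looking along -z (the intrinsics and any distortion apply to the point x, -y, -z); pixel columns grow to the right and rows downward; lengths in m; the calibration is good to about 2 mm. A picture is of the moment at which its call begins: read the wrist's pose just before it. camera_model takes no time and is no camera call; for the wrist camera it gives the pose at the moment of the call.
- workorder.hand_in(): hands the job in; it is judged then, once.
The state is a dict: "time_s": time; "joint_positions": joint angles; "qvel": joint speeds; "tau": joint torques, N m; "position": TCP position; "tcp_rot": TCP orientation; "force": force on the tool from outside, world axes, zero at the start; "moment": the same for the moment, N m; "opening": opening from 0.0 (shut) to 1.0 (fully open); "grasp_force": force on a finger pad.
Only numpy, scipy, OpenCV 4.12 (cv2) and the standard library are available. Lean on these libraries where they do the work, as an engineer would, in place of code of your own. Each camera call takes 0.05 s, during which the arm holds its last target. There are 200 camera calls.

## Working session

There is one attempt and no reset: what is moved stays moved. The work goes in short steps, Python scripts to look and compute and a shell command to move; the robot and the scene stay as the last step left them, time stands still between calls to the robot, and variables do not carry over. Pictures are saved under pics/ and viewed, at most 10 in all, crops included, and the job is handed in when it is done.

```bash
ls; mkdir -p pics
python3 - <<'E'
from rig import bot, vision
import cv2,numpy as np
s=bot.read_state(); print(s['time_s'],s['position'],s['tcp_rot'],s['opening'],s['force'])
for n in ['scene','top']:
    im=vision.capture(n); cv2.imwrite(f'pics/{n}0.png',im[:,:,::-1])
    m=vision.camera_model(n); np.set_printoptions(precision=4,suppress=True); print(n,m)
E
```

```text
pics
0.0 [0.21440268 0.58631855 0.22956448] [[-9.39095423e-01  3.43654806e-01 -1.07714402e-03]
 [ 3.43656295e-01  9.39093642e-01 -1.86618877e-03]
 [ 3.70214362e-04 -2.12269665e-03 -9.99997679e-01]] 0.9993102585587587 [0.4650128  0.67141184 0.26139565]
scene {'camera_matrix': array([[445.107 ,   0.    , 317.5366],
       [  0.    , 445.107 , 241.1817],
       [  0.    ,   0.    ,   1.    ]]), 'dist_coeffs': array([-0.0344,  0.    ,  0.    ,  0.    ,  0.    ]), 'camera_from_world': array([[ 0.7646, -0.6445,  0.0047, -0.5094],
       [ 0.463 ,  0.5543,  0.6916, -0.2593],
       [-0.4483, -0.5266,  0.7223, -0.7096],
       [ 0.    ,  0.    ,  0.    ,  1.    ]])}
top {'camera_matrix': array([[596.6791,   0.    , 318.9639],
       [  0.    , 596.6791, 235.7181],
       [  0.    ,   0.    ,   1.    ]]), 'dist_coeffs': array([-0.0936,  0.    ,  0.    ,  0.    ,  0.    ]), 'camera_from_world': array([[-0.0031, -0.9998,  0.0189, -0.104 ],
       [ 0.9883, -0.0002,  0.1524, -0.5613],
       [-0.1524,  0.0191,  0.9881, -1.1197],
       [ 0.    ,  0.    ,  0.    ,  1.    ]])}
```

View pics/scene0.png

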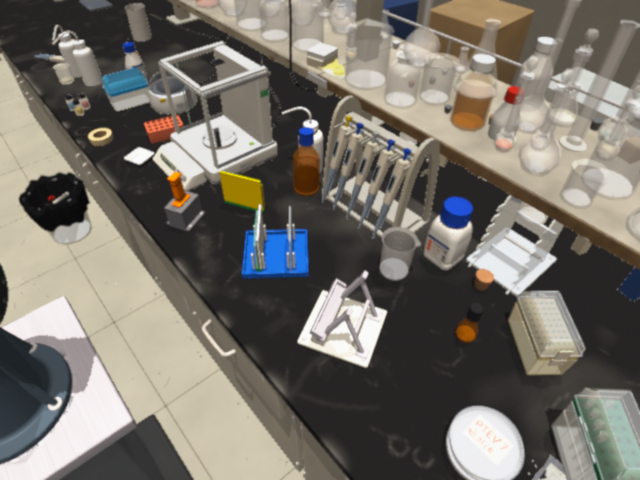

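View pics/top0.png

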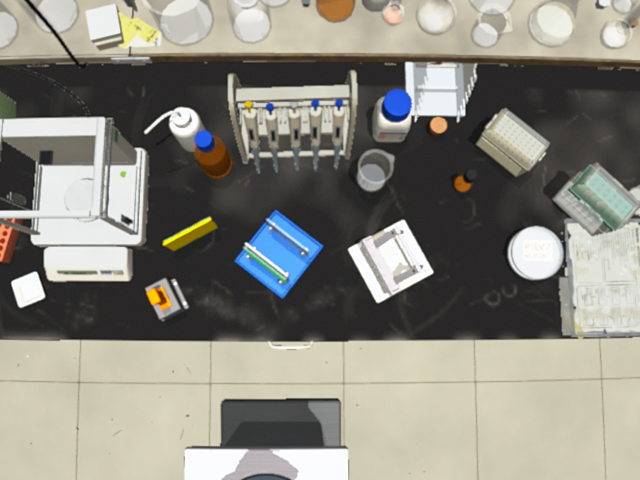

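The rack with the cassette is at top (279,253), with the green and white plates at (266,262). The spare glass is at (288,235) and the yellow look-alike at (190,235). The stand is at (390,260); a grey-white lookalike rack at (440,90) is not it. The wedge and holder are at (165,298). I choose the green-railed plate pair at (266,262) and check it in a close crop.

```bash
cat > h.py <<'E'
import cv2,numpy as np
from rig import bot,vision
np.set_printoptions(precision=4,suppress=True)
def ray(m,uv):
    K=np.array(m['camera_matrix']);d=np.array(m['dist_coeffs']);T=np.array(m['camera_from_world'])
    p=cv2.undistortPoints(np.array(uv,float).reshape(-1,1,2),K,d).reshape(-1,2)
    D=np.c_[p[:,0],-p[:,1],-np.ones(len(p))]@T[:3,:3]
    return -T[:3,:3].T@T[:3,3],D
def onz(m,uv,z):
    c,D=ray(m,uv); return c+D*((z-c[2])/D[:,2])[:,None]
def proj(m,P):
    T=np.array(m['camera_from_world']);q=np.atleast_2d(P)@T[:3,:3].T+T[:3,3]
    q=q*[1,-1,-1]
    return cv2.projectPoints(q,np.zeros(3),np.zeros(3),np.array(m['camera_matrix']),np.array(m['dist_coeffs']))[0].reshape(-1,2)
def tri(obs):
    A=np.zeros((3,3));b=np.zeros(3)
    for m,uv in obs:
        c,D=ray(m,uv);d=D[0]/np.linalg.norm(D[0]);M=np.eye(3)-np.outer(d,d);A+=M;b+=M@c
    return np.linalg.solve(A,b)
E
python3 - <<'E'
from h import *
im=cv2.imread('pics/top0.png');m=vision.camera_model('top')
hsv=cv2.cvtColor(im,cv2.COLOR_BGR2HSV)
def blob(mask,x0,y0,x1,y1):
    k=np.zeros_like(mask);k[y0:y1,x0:x1]=mask[y0:y1,x0:x1]
    c=max(cv2.findContours(cv2.morphologyEx(k,cv2.MORPH_CLOSE,np.ones((9,9))),0,2)[0],key=cv2.contourArea);return c
for nm,lo,hi,box,z in [('rack',(95,120,60),(125,255,255),(225,200,330,305),.014),('base',(0,0,170),(180,60,255),(340,210,440,310),.006),('holder',(0,0,60),(180,60,200),(140,270,195,325),.05),('orange',(3,150,120),(20,255,255),(140,270,195,325),.12),('yellow',(24,150,120),(34,255,255),(150,200,230,260),.09),('green',(40,60,40),(85,255,255),(235,230,300,290),.03)]:
    c=blob(cv2.inRange(hsv,lo,hi),*box); r=cv2.minAreaRect(c); B=cv2.boxPoints(r)
    print(nm,r,'\n',onz(m,B,z)[:,:2].tolist(), onz(m,[r[0]],z))
a=cv2.resize(im[195:335,130:450],None,fx=2.5,fy=2.5,interpolation=cv2.INTER_CUBIC);cv2.imwrite('pics/c1.png',a)
E
```

```text
rack ((278.50384521484375, 253.28077697753906), (63.41128921508789, 68.4105224609375), 37.87498474121094) 
 [[0.5153006171738608, 0.06652432429201265], [0.6246707603337829, -0.016045781955017005], [0.5454744841896023, -0.1165712670488764], [0.4381744120738355, -0.03337107429165366]] [[ 0.5304 -0.0249  0.014 ]]
base ((389.9869384765625, 260.1500244140625), (63.025638580322266, 64.4039306640625), 61.29404830932617) 
 [[0.5420177832145376, -0.16118627178642253], [0.6053752345715804, -0.2769493897098907], [0.4924568067945657, -0.3355291000426733], [0.43110113917031934, -0.22040676948269572]] [[ 0.5173 -0.2483  0.006 ]]
holder ((170.50001525878906, 295.5000305175781), (38.9075813293457, 42.48529052734375), 63.43495178222656) 
 [[0.4593974485070293, 0.2339440572410616], [0.49615876324308983, 0.16147127343995654], [0.4294808654345862, 0.12617176045379958], [0.39319527945590826, 0.19810909980382102]] [[0.4444 0.1798 0.05  ]]
orange ((158.00001525878906, 298.5000305175781), (23.25510597229004, 18.335756301879883), 63.43495178222656) 
 [[0.44649725852889544, 0.2109849578378084], [0.46135673886874395, 0.18165506285565425], [0.42406010340243894, 0.16164195487140198], [0.40931157005939317, 0.19083849367679023]] [[0.4353 0.1862 0.12  ]]
yellow ((189.0000457763672, 234.5000457763672), (12.521980285644531, 55.90169906616211), 63.43495178222656) 
 [[0.5432959723308252, 0.1914587837785069], [0.5908170082046592, 0.0986007825661233], [0.5694490605522222, 0.08753104423191342], [0.5221733990593111, 0.18015023922650797]] [[0.5564 0.1395 0.09  ]]
green ((264.0084228515625, 263.98944091796875), (55.601318359375, 4.890106201171875), 38.41805648803711) 
 [[0.5376076356007424, 0.04873955304274248], [0.5452106340520612, 0.04288037869977894], [0.4771209817244637, -0.04315610693933515], [0.46964356133404306, -0.03726486335524338]] [[0.5073 0.0026 0.03  ]]
```

View pics/c1.png

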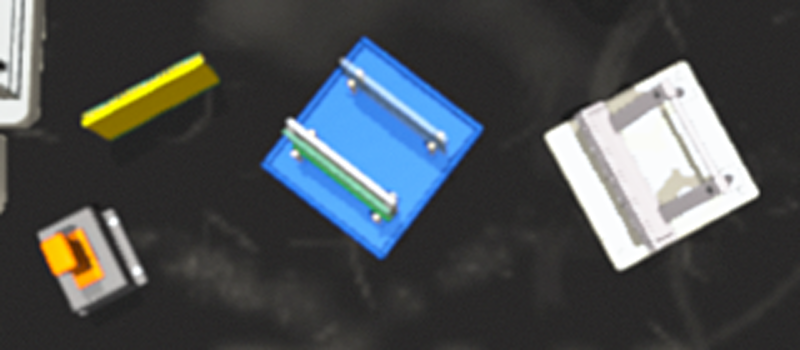

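The crop confirms the cassette: glass and green rail face lower-left, white plate upper-right, at about crop (340,168). Next I check the stand's sense from the scene view and get the wrist camera mounting.

Run:
```python
from h import *
s=bot.read_state();m=vision.camera_model('wrist');T=np.array(m['camera_from_world'])
W=np.eye(4);W[:3,:3]=s['tcp_rot'];W[:3,3]=s['position']
print('cam_from_tcp',T@W,m['camera_matrix'],m['dist_coeffs'])
im=cv2.imread('pics/scene0.png')[210:380,220:420]
cv2.imwrite('pics/c2.png',cv2.resize(im,None,fx=3.5,fy=3.5,interpolation=cv2.INTER_CUBIC))
```

```text
cam_from_tcp [[-0.      1.      0.0003  0.0004]
 [ 0.9659 -0.      0.2588 -0.0272]
 [ 0.2588  0.0003 -0.9659 -0.167 ]
 [ 0.      0.      0.      1.    ]] [[330.4481   0.     314.6103]
 [  0.     330.4481 241.3703]
 [  0.       0.       1.    ]] [-0.0245  0.      0.      0.      0.    ]
```

View pics/c2.png

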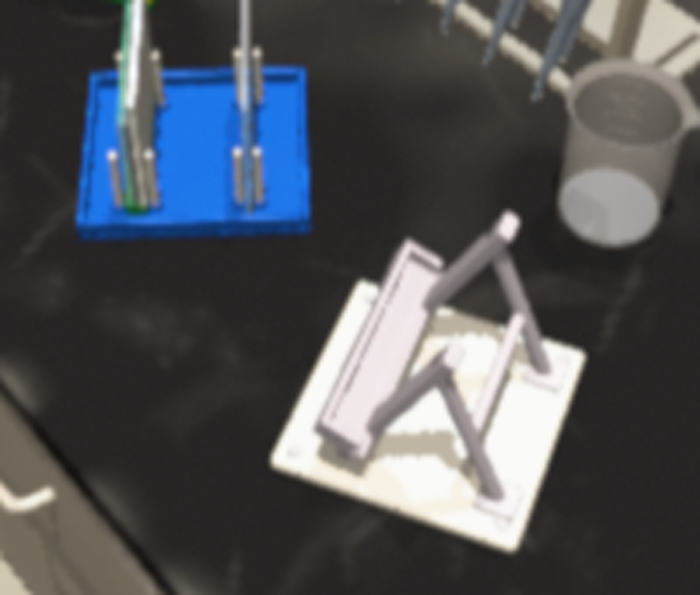

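The stand's ledge is on the image-left (-x) side and the uprights lean right, so stand yaw is about -61°. I move the wrist camera to between the rack and the stand.

```bash
cat >> h.py <<'E'
from scipy.spatial.transform import Rotation as Ro
def ax(x,y,z): return np.array([x,y,z],float).T
def Rdown(yawx,tilt=0):
    "tool z = -(object z), tool y = object x, object yaw (deg) and lean (deg) towards its +x"
    O=Rseat(yawx,tilt); return np.c_[O[:,1],O[:,0],-O[:,2]]
def Rseat(yaw,tilt=0): return (Ro.from_euler('z',yaw,degrees=True)*Ro.from_euler('y',tilt,degrees=True)).as_matrix()
def go(p,R):
    s=bot.read_state();C=np.array(s['tcp_rot']);
    print('t',s['time_s'],'xyz',(C.T@(np.array(p)-s['position'])*1000).round(1),'rot',Ro.from_matrix(C.T@R).as_rotvec().round(4))
E
python3 - <<'E'
from h import *
go([.32,.30,.27],Rdown(-10));go([.52,-.12,.25],Rdown(-37.2))
E
```

```text
t 0.1 xyz [-197.5 -232.7  -39.9] rot [-0.0018  0.0011  1.3945]
t 0.1 xyz [-529.7 -558.4  -19.4] rot [-0.0016  0.0016  1.8692]
```

```bash
r='{"xyz":[-197,-233,-40],"delta_rot":[0,0,0.93],"hand":0}'; python3 -m handwheel '[{"xyz":[-197,-233,-40],"delta_rot":[0,0,0.93],"hand":0},{"xyz":[-197,-233,-40],"delta_rot":[0,0,0.93],"hand":0},{"xyz":[-197,-233,-40],"delta_rot":[0,0,0.93],"hand":0},{"xyz":[-197,-233,-40],"delta_rot":[0,0,0.93],"hand":0},{"xyz":[-197,-233,-40],"delta_rot":[0,0,0.93],"hand":0}]'
python3 -c "
from h import *
go([.52,-.12,.25],Rdown(-37.2))"
```

```text
time_s: 0.72
position: [0.3199, 0.2985, 0.2706]
tcp_rot: [[-0.28, 0.96, -0.0], [0.96, 0.28, -0.0], [-0.0, -0.0, -1.0]]
force: [0.5, 0.7, -0.3]
opening: 0.542
grasp_force: 0.0
t 0.725 xyz [-457.8   74.8   20.8] rot [0.0001 0.0003 0.9335]
```

```bash
python3 -m handwheel '[{"xyz":[-306,50,0],"delta_rot":[0,0,0.933],"hand":0},{"xyz":[-306,50,0],"delta_rot":[0,0,0.933],"hand":0},{"xyz":[-306,50,0],"delta_rot":[0,0,0.933],"hand":0},{"xyz":[-306,50,0],"delta_rot":[0,0,0.933],"hand":0},{"xyz":[-306,50,0],"delta_rot":[0,0,0.933],"hand":0}]'
python3 -c "
from h import *
go([.52,-.12,.25],Rdown(-37.2))"
```

```text
time_s: 1.35
position: [0.4555, 0.0195, 0.2705]
tcp_rot: [[0.605, 0.796, 0.0], [0.796, -0.605, 0.0], [0.0, -0.0, -1.0]]
force: [0.7, 0.5, -0.5]
opening: 0.504
grasp_force: 0.0
t 1.35 xyz [-72.1 135.7  20.4] rot [-0.0001 -0.0003 -0.0005]
```

```bash
python3 -m handwheel '[{"xyz":[-72,136,20],"delta_rot":[0,0,0],"hand":0},{"xyz":[-72,136,20],"delta_rot":[0,0,0],"hand":0},{"xyz":[-72,136,20],"delta_rot":[0,0,0],"hand":0},{"xyz":[-72,136,20],"delta_rot":[0,0,0],"hand":0},{"xyz":[-72,136,20],"delta_rot":[0,0,0],"hand":0}]'
python3 - <<'E'
from h import *
import pickle
m=vision.camera_model('wrist');im=vision.capture('wrist')[:,:,::-1];cv2.imwrite('pics/w1.png',im);pickle.dump(m,open('w1.pkl','wb'))
E
```

```text
time_s: 1.98
position: [0.5198, -0.1167, 0.2501]
tcp_rot: [[0.6, 0.8, -0.002], [0.8, -0.6, 0.001], [-0.0, -0.002, -1.0]]
force: [0.5, -0.2, 0.7]
opening: 0.5
grasp_force: 0.0
```

View pics/w1.png

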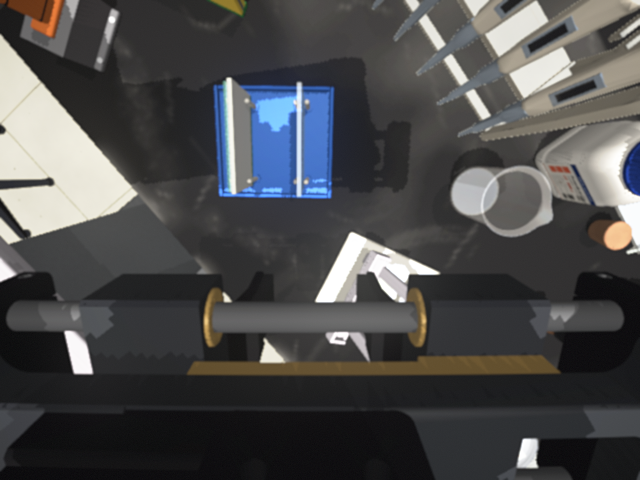

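The wrist view shows the rack at (275,142), with the cassette plates at (233,137) and the spare plate at (299,140). The stand is half hidden by the gripper. I refine the rack and cassette poses from this view.

Run:
```python
from h import *
import pickle
m=pickle.load(open('w1.pkl','rb'));im=cv2.imread('pics/w1.png');hsv=cv2.cvtColor(im,cv2.COLOR_BGR2HSV)
b=cv2.inRange(hsv,(100,120,40),(125,255,255));k=np.zeros_like(b);k[70:215,200:350]=b[70:215,200:350]
c=max(cv2.findContours(cv2.morphologyEx(k,cv2.MORPH_CLOSE,np.ones((15,15))),0,2)[0],key=cv2.contourArea)
P=onz(m,c.reshape(-1,2),.014)[:,:2].astype(np.float32); r=cv2.minAreaRect(P*1000);print('rack wrist',r)
ct=np.array(r[0])/1000
for yaw in (-37,):
    R=Rseat(yaw)
    cas=np.r_[ct,0]+R@[-.032,0,.004]
    pts=np.array([[x,y,.092] for y in(-.05,.05) for x in (.0015,.0055)]+[[x,y,.078] for y in (-.05,.05) for x in (-.0055,-.0015)]+[[0.032+.032-.002,y,.088] for y in(-.05,.05)])
    print(cas);print(proj(m,cas+pts@R.T))
# bright plate tops per row
g=im[:,:,:].min(2)
for y in (90,110,140,170,190): print(y,[(x,int(g[y,x])) for x in range(218,256,2)],)
```

```text
rack wrist ((532.3900146484375, -24.248291015625), (124.05471801757812, 134.17271423339844), 52.26533508300781)
[ 0.5068 -0.005   0.004 ]
[[232.3685 196.104 ]
 [236.6384 196.1097]
 [225.6962  80.0087]
 [230.3269  79.9917]
 [228.6836 194.2913]
 [232.7719 194.2962]
 [222.0147  83.3483]
 [226.4326  83.3314]
 [297.3368 195.6981]
 [296.2038  80.907 ]]
90 [(218, 33), (220, 41), (222, 60), (224, 121), (226, 187), (228, 237), (230, 239), (232, 146), (234, 116), (236, 119), (238, 119), (240, 118), (242, 118), (244, 101), (246, 60), (248, 42), (250, 40), (252, 40), (254, 41)]
110 [(218, 46), (220, 52), (222, 69), (224, 108), (226, 165), (228, 233), (230, 243), (232, 197), (234, 119), (236, 121), (238, 121), (240, 121), (242, 121), (244, 121), (246, 122), (248, 115), (250, 82), (252, 53), (254, 64)]
140 [(218, 64), (220, 43), (222, 61), (224, 75), (226, 117), (228, 195), (230, 239), (232, 239), (234, 144), (236, 120), (238, 122), (240, 122), (242, 123), (244, 123), (246, 124), (248, 124), (250, 108), (252, 66), (254, 72)]
170 [(218, 54), (220, 58), (222, 43), (224, 63), (226, 82), (228, 145), (230, 219), (232, 242), (234, 216), (236, 125), (238, 121), (240, 122), (242, 122), (244, 121), (246, 122), (248, 122), (250, 117), (252, 78), (254, 66)]
190 [(218, 62), (220, 102), (222, 65), (224, 83), (226, 115), (228, 131), (230, 187), (232, 237), (234, 237), (236, 149), (238, 117), (240, 121), (242, 112), (244, 110), (246, 112), (248, 107), (250, 121), (252, 105), (254, 95)]
```

```bash
python3 -m handwheel '[{"xyz":[-195,77,0],"delta_rot":[0,0,0],"hand":0},{"xyz":[-195,77,0],"delta_rot":[0,0,0],"hand":0},{"xyz":[-195,77,0],"delta_rot":[0,0,0],"hand":0},{"xyz":[-195,77,0],"delta_rot":[0,0,0],"hand":0},{"xyz":[-195,77,0],"delta_rot":[0,0,0],"hand":0}]'
python3 - <<'E'
from h import *
import pickle
m=vision.camera_model('wrist');im=vision.capture('wrist')[:,:,::-1];cv2.imwrite('pics/w2.png',im);pickle.dump(m,open('w2.pkl','wb'))
cv2.imwrite('pics/w2c.png',cv2.resize(im[50:270,170:450],None,fx=2.7,fy=2.7,interpolation=cv2.INTER_CUBIC))
E
```

```text
time_s: 2.65
position: [0.4652, -0.3197, 0.2507]
tcp_rot: [[0.601, 0.8, 0.0], [0.8, -0.601, 0.001], [0.001, -0.0, -1.0]]
force: [0.1, 1.2, 0.2]
opening: 0.502
grasp_force: 0.0
```

View pics/w2c.png

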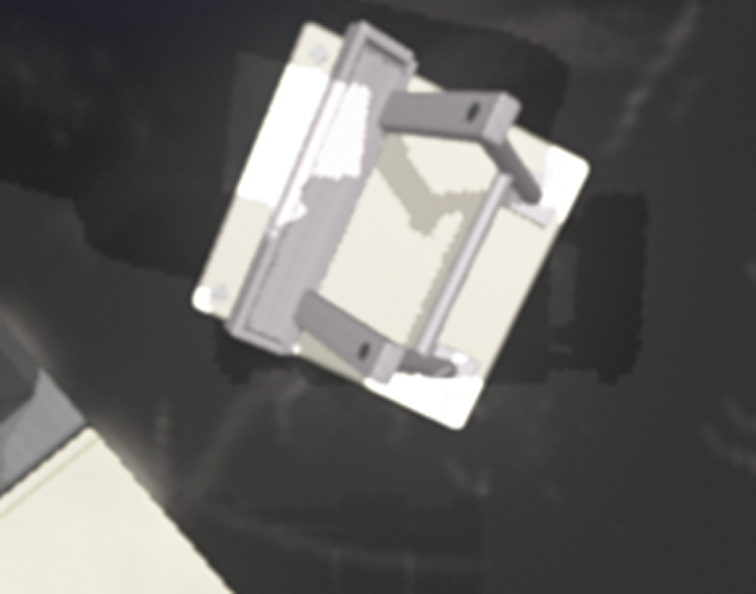

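The close view shows the stand's lip on the left, crop (350,22)–(228,325). The upright tops' front edges are near crop (493,116) and (384,360). I cast these onto their known heights.

Run:
```python
from h import *
import pickle
m=pickle.load(open('w2.pkl','rb'));im=cv2.imread('pics/w2.png')
f=lambda p:np.array(p)/2.7+[170,50]
B=onz(m,f([(306,21),(193,305),(462,432),(592,164)]),.008);
c=B.mean(0);d=(B[3]-B[0]+B[2]-B[1])/2;print(B,c,'lenx',np.linalg.norm(d[:2]),'leny',np.linalg.norm((B[0]-B[1]+B[3]-B[2])/2),'yaw',np.degrees(np.arctan2(d[1],d[0])))
yaw=np.degrees(np.arctan2(d[1],d[0]));R=Rseat(yaw)
def st(P): return (P-[c[0],c[1],0])@R
print('upr tops',st(onz(m,f([(503,92),(484,140),(400,342),(371,380)]),.121)))
print('lip outer',st(onz(m,f([(350,22),(228,325)]),.0596)))
print('ledge-upright foot',st(onz(m,f([(388,93),(380,128),(312,290),(298,322)]),.043)))
g=im[50:270,170:450].copy()
h0=.0454
for sx in (-.035,-.030):
  S=np.array([c[0],c[1],0])+R@[sx,0,h0];RS=Rseat(yaw,25)
  P=np.array([[.0055,y,.086] for y in(.047,.033,-.033,-.047)]+[[-.017,y,.008] for y in (.056,-.056)]+[[.0055,y,0] for y in(.047,.033,-.033,-.047)])/1
  print(sx,((proj(m,S+P@RS.T)-[170,50])*2.7).round(0).tolist())
```

```text
[[ 0.542  -0.1626  0.008 ]
 [ 0.4334 -0.2213  0.008 ]
 [ 0.4941 -0.3366  0.008 ]
 [ 0.604  -0.2773  0.008 ]] [ 0.5184 -0.2495  0.008 ] lenx 0.13037423156095607 leny 0.1241139439640437 yaw -61.90627454468204
upr tops [[ 0.0156  0.0466  0.121 ]
 [ 0.0164  0.0324  0.121 ]
 [ 0.019  -0.0318  0.121 ]
 [ 0.0157 -0.0465  0.121 ]]
lip outer [[-0.0418  0.0578  0.0596]
 [-0.0406 -0.057   0.0596]]
ledge-upright foot [[-0.0212  0.0452  0.043 ]
 [-0.0188  0.0328  0.043 ]
 [-0.018  -0.0325  0.043 ]
 [-0.0181 -0.0462  0.043 ]]
-0.035 [[475.0, 76.0], [454.0, 123.0], [362.0, 328.0], [343.0, 369.0], [334.0, 20.0], [213.0, 315.0], [369.0, 78.0], [353.0, 114.0], [284.0, 278.0], [270.0, 311.0]]
-0.03 [[491.0, 84.0], [470.0, 130.0], [376.0, 335.0], [358.0, 376.0], [347.0, 27.0], [225.0, 321.0], [381.0, 84.0], [365.0, 120.0], [295.0, 283.0], [281.0, 316.0]]
```

Lip, feet and tops agree on the seat origin at stand x ≈ -25 mm and height ≈ 45 mm. The outer line I picked was the lip's lower edge. Now I check the cassette's ends in y and work out the move to it.

Run:
```python
from h import *
im=cv2.imread('pics/w1.png');g=im.min(2)
print('upper',[(y,int(g[y,224:234].max())) for y in range(72,88)]);print('lower',[(y,int(g[y,230:240].max())) for y in range(186,204)])
go([.506,-.005,.19],Rdown(-37.5));go([.506,-.005,.063],Rdown(-37.5))
```

```text
upper [(72, 53), (73, 53), (74, 52), (75, 52), (76, 61), (77, 139), (78, 223), (79, 245), (80, 245), (81, 244), (82, 243), (83, 243), (84, 243), (85, 243), (86, 242), (87, 242)]
lower [(186, 240), (187, 241), (188, 241), (189, 241), (190, 240), (191, 240), (192, 239), (193, 239), (194, 166), (195, 95), (196, 68), (197, 55), (198, 54), (199, 55), (200, 57), (201, 56), (202, 56), (203, 56)]
t 2.7 xyz [ 275.  -155.2   61.1] rot [-0.0012 -0.0011  0.0117]
t 2.7 xyz [ 274.9 -155.1  188.1] rot [-0.0012 -0.0011  0.0117]
```

```bash
python3 -m handwheel '[{"xyz":[276.5,-155,40],"delta_rot":[-0.001,-0.001,0.012],"hand":0},{"xyz":[276.5,-155,40],"delta_rot":[-0.001,-0.001,0.012],"hand":0},{"xyz":[276.5,-155,40],"delta_rot":[-0.001,-0.001,0.012],"hand":0},{"xyz":[276.5,-155,40],"delta_rot":[-0.001,-0.001,0.012],"hand":0},{"xyz":[276.5,-155,40],"delta_rot":[-0.001,-0.001,0.012],"hand":0}]'
python3 - <<'E'
from h import *
go([.507,-.0035,.063],Rdown(-37.5))
E
```

```text
time_s: 3.32
position: [0.5053, -0.0079, 0.2115]
tcp_rot: [[0.607, 0.795, 0.0], [0.795, -0.607, -0.001], [-0.0, 0.0, -1.0]]
force: [0.4, -0.2, -0.7]
opening: 0.501
grasp_force: 0.0
t 3.325 xyz [  4.6  -1.4 148.5] rot [0.0004 0.0005 0.0025]
```

```bash
python3 -m handwheel '[{"xyz":[4.5,-1.4,20],"delta_rot":[0,0,0],"hand":0},{"xyz":[4.5,-1.4,60],"delta_rot":[0,0,0],"hand":0},{"xyz":[4.5,-1.4,90],"delta_rot":[0,0,0],"hand":0},{"xyz":[4.5,-1.4,90],"delta_rot":[0,0,0],"hand":0},{"xyz":[4.5,-1.4,90],"delta_rot":[0,0,0],"hand":0}]'
python3 - <<'E'
from h import *
import pickle
go([.507,-.0035,.063],Rdown(-37.5))
E
```

```text
time_s: 3.95
position: [0.5081, -0.0071, 0.1224]
tcp_rot: [[0.608, 0.794, 0.001], [0.794, -0.608, -0.001], [-0.0, 0.002, -1.0]]
force: [0.4, -1.0, -0.8]
opening: 0.499
grasp_force: 0.0
t 3.95 xyz [ 2.2 -3.2 59.4] rot [0.0018 0.0004 0.0013]
```

```bash
python3 -m handwheel '[{"xyz":[1.5,-2,20],"delta_rot":[0,0,0],"hand":0},{"xyz":[1.5,-2,40],"delta_rot":[0,0,0],"hand":0},{"xyz":[1.5,-2,59],"delta_rot":[0,0,0],"hand":0},{"xyz":[1.5,-2,59],"delta_rot":[0,0,0],"hand":0},{"xyz":[1.5,-2,59],"delta_rot":[0,0,0],"hand":0}]'
python3 -m handwheel '[{"xyz":[0,0,0],"delta_rot":[0,0,0],"hand":0.4},{"xyz":[0,0,0],"delta_rot":[0,0,0],"hand":1},{"xyz":[0,0,0],"delta_rot":[0,0,0],"hand":1},{"xyz":[0,0,0],"delta_rot":[0,0,0],"hand":1},{"xyz":[0,0,0],"delta_rot":[0,0,0],"hand":1}]'
```

```text
time_s: 4.58
position: [0.5083, -0.006, 0.0638]
tcp_rot: [[0.609, 0.793, 0.003], [0.793, -0.609, -0.002], [0.0, 0.003, -1.0]]
force: [0.3, -0.2, 0.2]
opening: 0.498
grasp_force: 0.0
time_s: 5.2
position: [0.5063, -0.0054, 0.0624]
tcp_rot: [[0.609, 0.793, -0.002], [0.793, -0.609, -0.0], [-0.001, -0.001, -1.0]]
force: [-2.1, 1.8, 2.2]
opening: 0.116
grasp_force: 30.0
```

```bash
python3 -m handwheel '[{"xyz":[0,0,-40],"delta_rot":[0,0,0],"hand":1},{"xyz":[0,0,-90],"delta_rot":[0,0,0],"hand":1},{"xyz":[0,0,-140],"delta_rot":[0,0,0],"hand":1},{"xyz":[0,0,-150],"delta_rot":[0,0,0],"hand":1},{"xyz":[0,0,-150],"delta_rot":[0,0,0],"hand":1}]'
cat >> h.py <<'E'
S=np.array([.5066,-.2274,.0454]);YS=-61.7;RS=Rseat(YS,25)
def seat(x,y,z,zt=.0585,yt=-.002):
    "TCP pose putting the gripped cassette at seat coords (m)"
    go(S+RS@np.array([x,y+yt,z+zt]),Rdown(YS,25))
E
python3 - <<'E'
from h import *
seat(-.0025,0,.08);seat(-.0025,0,.03)
E
```

```text
time_s: 5.82
position: [0.507, -0.0058, 0.2122]
tcp_rot: [[0.609, 0.793, 0.0], [0.793, -0.609, -0.002], [-0.001, 0.001, -1.0]]
force: [-0.6, 1.0, -2.3]
opening: 0.114
grasp_force: 30.0
t 5.825 xyz [-200.8  185.2   40.7] rot [0.4313 0.0929 0.415 ]
t 5.825 xyz [-192.1  165.8   86. ] rot [0.4313 0.0929 0.415 ]
```

```bash
python3 -m handwheel '[{"xyz":[-60,57,0],"delta_rot":[0.11,0.023,0.104],"hand":1},{"xyz":[-120,115,5],"delta_rot":[0.22,0.046,0.208],"hand":1},{"xyz":[-175,170,10],"delta_rot":[0.33,0.07,0.312],"hand":1},{"xyz":[-206,197,13],"delta_rot":[0.4313,0.0929,0.415],"hand":1},{"xyz":[-206,197,13],"delta_rot":[0.4313,0.0929,0.415],"hand":1}]'
python3 - <<'E'
from h import *
seat(-.0025,0,.03);seat(-.0025,0,.01)
s=bot.read_state();p=s['position'];R=np.array(s['tcp_rot'])
O=np.c_[R[:,1],R[:,0],-R[:,2]]  # cassette axes
org=np.array(p)-O@[0,-.002,.0585]
# check both cams: predicted plate corners
for n in('scene','top'):
    im=vision.capture(n);cv2.imwrite(f'pics/{n}1.png',im[:,:,::-1])
    m=vision.camera_model(n)
    print(n,'cas',proj(m,org+np.array([[.0055,-.05,.092],[.0055,.05,.092],[-.008,-.05,0],[-.008,.05,0]])@O.T).round(1).tolist())
    print('seat',proj(m,S+np.array([[-.017,-.056,.008],[-.017,.056,.008],[.0055,-.04,.086],[.0055,.04,.086]])@RS.T).round(1).tolist())
im=cv2.imread('pics/scene1.png')[180:380,250:430];cv2.imwrite('pics/c3.png',cv2.resize(im,None,fx=3,fy=3,interpolation=cv2.INTER_CUBIC))
E
```

```text
time_s: 6.45
position: [0.5367, -0.2939, 0.1945]
tcp_rot: [[0.883, 0.423, -0.203], [0.469, -0.799, 0.376], [-0.003, -0.427, -0.904]]
force: [0.4, 0.8, -1.8]
opening: 0.117
grasp_force: 30.0
t 6.45 xyz [ 3.  -5.2 77.4] rot [-0.0046  0.0003 -0.0063]
t 6.45 xyz [ 3.  -5.1 97.4] rot [-0.0046  0.0003 -0.0063]
scene cas [[385.4, 283.5], [403.7, 234.7], [346.3, 305.6], [366.4, 259.4]]
seat [[313.3, 327.4], [336.2, 278.7], [348.8, 308.5], [364.2, 271.8]]
top cas [[459.0, 253.7], [429.3, 201.4], [423.4, 272.7], [396.0, 223.7]]
seat [[392.0, 291.3], [363.5, 240.1], [417.8, 267.4], [396.2, 229.1]]
```

View pics/c3.png

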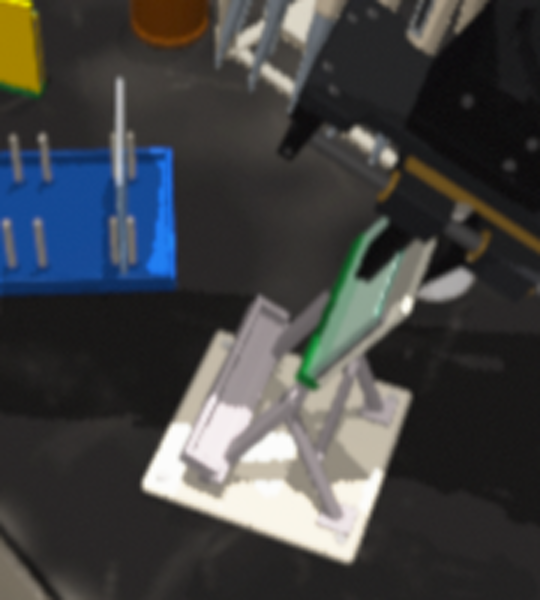

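The cassette is held leaning, glass and green rail on the ledge side, with its rail end at crop (300,380). The lip is at crop (260,297)–(190,445), matching the projection. I check the rail numerically against its predicted edge.

Run:
```python
from h import *
s=bot.read_state();R=np.array(s['tcp_rot']);O=np.c_[R[:,1],R[:,0],-R[:,2]];org=np.array(s['position'])-O@[0,-.002,.0585]
q=lambda a:org+np.array(a)@O.T
for n in('scene','top'):
    m=vision.camera_model(n);im=cv2.imread(f'pics/{n}1.png');h=cv2.cvtColor(im,cv2.COLOR_BGR2HSV)
    g=cv2.inRange(h,(45,150,40),(80,255,255))
    if n=='scene': g[:,:345]=0;g[:240]=0
    g[:, 440:]=0;g[320:]=0
    c=max(cv2.findContours(g,0,2)[0],key=cv2.contourArea);print(n,cv2.contourArea(c),cv2.boundingRect(c),cv2.boxPoints(cv2.minAreaRect(c)).round(1).tolist())
    print(' rail',proj(m,q([[x,y,z] for y in(-.05,.05) for x,z in((-.008,0),(-.008,.011),(.0055,0))])).round(1).tolist())
```

```text
scene 55.0 (350, 259, 20, 50) [[348.29998779296875, 306.5], [364.0, 257.3999938964844], [369.6000061035156, 259.20001220703125], [353.8999938964844, 308.29998779296875]]
 rail [[346.6, 305.5], [349.9, 302.5], [354.0, 310.3], [366.7, 259.3], [369.9, 256.1], [373.5, 263.7]]
top 42.5 (402, 223, 16, 27) [[400.29998779296875, 223.89999389648438], [402.79998779296875, 222.60000610351562], [417.3999938964844, 248.8000030517578], [415.0, 250.10000610351562]]
 rail [[423.6, 272.6], [427.0, 270.8], [428.9, 269.7], [396.2, 223.5], [399.3, 221.3], [401.6, 220.9]]
```

```bash
python3 -m handwheel '[{"xyz":[3,-6,20],"delta_rot":[-0.0046,0,-0.0063],"hand":1},{"xyz":[3,-6,45],"delta_rot":[-0.0046,0,-0.0063],"hand":1},{"xyz":[3,-6,70],"delta_rot":[-0.0046,0,-0.0063],"hand":1},{"xyz":[3,-6,92],"delta_rot":[-0.0046,0,-0.0063],"hand":1},{"xyz":[3,-6,92],"delta_rot":[-0.0046,0,-0.0063],"hand":1}]'
python3 - <<'E'
from h import *
seat(-.0035,0,.0);print(RS.T@bot.read_state()['force'])
E
```

```text
time_s: 7.18
position: [0.5173, -0.2455, 0.116]
tcp_rot: [[0.877, 0.434, -0.205], [0.48, -0.794, 0.373], [-0.0, -0.426, -0.905]]
force: [-0.5, 0.8, -2.7]
opening: 0.12
grasp_force: 30.0
t 7.175 xyz [-2.8  7.3 14.4] rot [-0.0038  0.0034  0.0062]
[ 0.2989 -0.1163 -2.8419]
```

```bash
python3 -m handwheel '[{"xyz":[-2,7,0],"delta_rot":[0,0,0],"hand":1},{"xyz":[-2,7,0],"delta_rot":[0,0,0],"hand":1},{"xyz":[-2,7,0],"delta_rot":[0,0,0],"hand":1},{"xyz":[-2,7,0],"delta_rot":[0,0,0],"hand":1},{"xyz":[-2,7,0],"delta_rot":[0,0,0],"hand":1}]'
python3 - <<'E'
from h import *
seat(-.0035,0,.0);print(RS.T@bot.read_state()['force'])
s=bot.read_state();R=np.array(s['tcp_rot']);O=np.c_[R[:,1],R[:,0],-R[:,2]];org=np.array(s['position'])-O@[0,-.002,.0585]
im=vision.capture('scene')[:,:,::-1];cv2.imwrite('pics/scene2.png',im);m=vision.camera_model('scene')
f=lambda p:((proj(m,p)-[270,230])*6).round(0).tolist()
print('rail',f(org+np.array([[x,y,0] for y in(-.05,.05) for x in (-.008,.0055)])@O.T));print('lip',f(S+np.array([[-.013,-.056,.008],[-.013,.056,.008]])@RS.T))
cv2.imwrite('pics/c4.png',cv2.resize(im[230:330,270:400],None,fx=6,fy=6,interpolation=cv2.INTER_CUBIC))
E
```

```text
time_s: 7.8
position: [0.5207, -0.2547, 0.1164]
tcp_rot: [[0.878, 0.436, -0.199], [0.479, -0.796, 0.37], [0.003, -0.42, -0.908]]
force: [-0.7, 4.1, -1.1]
opening: 0.119
grasp_force: 30.0
t 7.8 xyz [-1.5 -1.5 18.8] rot [ 0.0033 -0.0002  0.0061]
[-3.1129  1.3254 -2.6153]
rail [[308.0, 563.0], [349.0, 588.0], [427.0, 299.0], [464.0, 322.0]]
lip [[272.0, 592.0], [408.0, 299.0]]
```

View pics/c4.png

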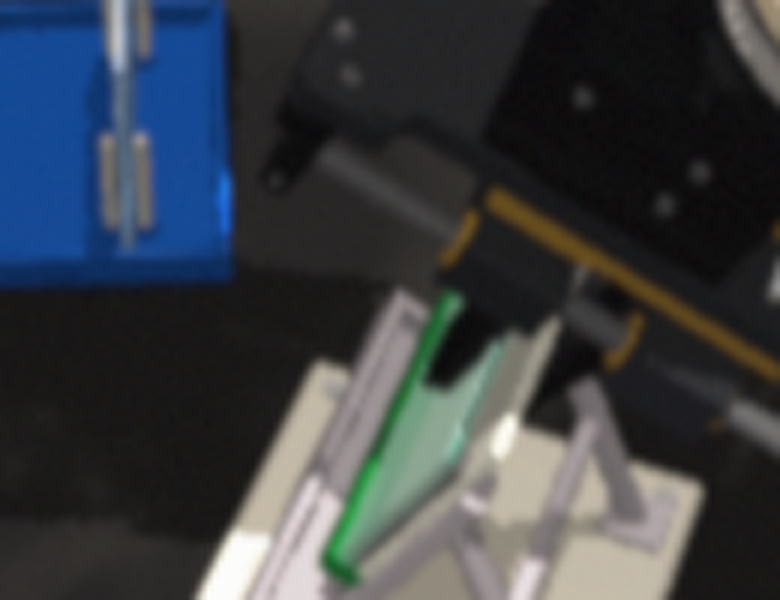

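The rail corner is at crop (325,575), just inside the lip and clear of the cheeks. The cassette already touches the backrest with about 3 N, so I ease off 2 mm and lower.

```bash
python3 -m handwheel '[{"xyz":[-1.5,-2,0],"delta_rot":[0.003,0,0.004],"hand":1},{"xyz":[-1.5,-2,4],"delta_rot":[0.003,0,0.004],"hand":1},{"xyz":[-1.5,-2,8],"delta_rot":[0.003,0,0.004],"hand":1},{"xyz":[-1.5,-2,12],"delta_rot":[0.003,0,0.004],"hand":1},{"xyz":[-1.5,-2,12],"delta_rot":[0.003,0,0.004],"hand":1}]'
python3 - <<'E'
from h import *
seat(-.0035,0,.0);print(RS.T@bot.read_state()['force'])
E
```

```text
time_s: 8.48
position: [0.5162, -0.25, 0.1054]
tcp_rot: [[0.879, 0.432, -0.2], [0.476, -0.797, 0.371], [0.001, -0.421, -0.907]]
force: [-0.1, -0.6, -1.6]
opening: 0.116
grasp_force: 30.0
t 8.475 xyz [ 0.2 -0.3  6.2] rot [0.0014 0.0003 0.0023]
[ 1.171  -0.3672 -1.2365]
```

```bash
python3 -m handwheel '[{"xyz":[0,0,2],"delta_rot":[0.0,0,0.0],"hand":1},{"xyz":[0,0,3],"delta_rot":[0.0,0,0.0],"hand":1},{"xyz":[0,0,4],"delta_rot":[0.0,0,0.0],"hand":1},{"xyz":[0,0,5],"delta_rot":[0.0,0,0.0],"hand":1},{"xyz":[0,0,5],"delta_rot":[0.0,0,0.0],"hand":1}]'
python3 - <<'E'
from h import *
seat(-.0035,0,.0);print(RS.T@bot.read_state()['force'])
E
```

```text
time_s: 9.1
position: [0.5153, -0.248, 0.1014]
tcp_rot: [[0.879, 0.432, -0.2], [0.476, -0.797, 0.371], [0.001, -0.421, -0.907]]
force: [-0.1, 0.4, -2.4]
opening: 0.114
grasp_force: 30.0
t 9.1 xyz [ 0.1 -0.   1.7] rot [0.0012 0.     0.0023]
[ 0.6556  0.0475 -2.3527]
```

```bash
python3 -m handwheel '[{"xyz":[0,0,0.5],"delta_rot":[0.0,0,0.0],"hand":1},{"xyz":[0,0,1],"delta_rot":[0.0,0,0.0],"hand":1},{"xyz":[0,0,1.5],"delta_rot":[0.0,0,0.0],"hand":1},{"xyz":[0,0,2],"delta_rot":[0.0,0,0.0],"hand":1},{"xyz":[0,0,2],"delta_rot":[0.0,0,0.0],"hand":1}]'
python3 - <<'E'
from h import *
seat(-.0035,0,.0);print(RS.T@bot.read_state()['force'])
E
```

```text
time_s: 9.72
position: [0.5149, -0.2473, 0.0996]
tcp_rot: [[0.879, 0.432, -0.2], [0.476, -0.797, 0.371], [0.001, -0.422, -0.907]]
force: [1.1, 0.2, -2.9]
opening: 0.114
grasp_force: 30.0
t 9.725 xyz [ 0.1  0.  -0.3] rot [0.0012 0.     0.0023]
[ 1.5711  1.0757 -2.4316]
```

Still carrying its weight. I lower another 3 mm.

```bash
python3 -m handwheel '[{"xyz":[0,0,1],"delta_rot":[0.0,0,0.0],"hand":1},{"xyz":[0,0,1.5],"delta_rot":[0.0,0,0.0],"hand":1},{"xyz":[0,0,2],"delta_rot":[0.0,0,0.0],"hand":1},{"xyz":[0,0,2.5],"delta_rot":[0.0,0,0.0],"hand":1},{"xyz":[0,0,2.5],"delta_rot":[0.0,0,0.0],"hand":1}]'
python3 - <<'E'
from h import *
seat(-.0035,0,.0);print(RS.T@bot.read_state()['force'])
E
```

```text
time_s: 10.35
position: [0.5147, -0.2469, 0.0985]
tcp_rot: [[0.88, 0.432, -0.199], [0.476, -0.798, 0.37], [0.001, -0.42, -0.907]]
force: [-0.3, -1.4, 5.3]
opening: 0.123
grasp_force: 30.0
t 10.35 xyz [ 0.1 -0.2 -1.5] rot [ 0.0023 -0.0004  0.0023]
[-1.2761 -0.9379  5.2778]
```

Ledge contact is made. I push back 3 mm against the backrest and check.

```bash
python3 -m handwheel '[{"xyz":[0,0.7,-0.5],"delta_rot":[0.0,0,0.0],"hand":1},{"xyz":[0,1.4,-0.5],"delta_rot":[0.0,0,0.0],"hand":1},{"xyz":[0,2,-0.5],"delta_rot":[0.0,0,0.0],"hand":1},{"xyz":[0,2.5,-0.5],"delta_rot":[0.0,0,0.0],"hand":1},{"xyz":[0,2.5,-0.5],"delta_rot":[0.0,0,0.0],"hand":1}]'
python3 - <<'E'
from h import *
seat(-.0035,0,.0);print(RS.T@bot.read_state()['force'])
E
```

```text
time_s: 10.98
position: [0.5152, -0.2477, 0.0981]
tcp_rot: [[0.879, 0.432, -0.201], [0.476, -0.796, 0.373], [0.001, -0.424, -0.906]]
force: [-1.3, -0.0, 7.8]
opening: 0.118
grasp_force: 30.0
t 10.975 xyz [ 0.  -1.1 -1.5] rot [-0.0015 -0.0002  0.0025]
[-3.8595 -1.1536  6.8284]
```

```bash
python3 -m handwheel '[{"xyz":[0,0,-0.5],"delta_rot":[0,0,0],"hand":0.4},{"xyz":[0,0,-0.5],"delta_rot":[0,0,0],"hand":0.4},{"xyz":[0,0,-0.5],"delta_rot":[0,0,0],"hand":0.4},{"xyz":[0,0,-0.5],"delta_rot":[0,0,0],"hand":0.4},{"xyz":[0,0,-0.5],"delta_rot":[0,0,0],"hand":0.4}]'
python3 - <<'E'
from h import *
seat(-.0035,0,.0);print(RS.T@bot.read_state()['force'])
E
```

```text
time_s: 11.6
position: [0.5157, -0.2487, 0.0971]
tcp_rot: [[0.88, 0.432, -0.2], [0.476, -0.797, 0.371], [0.001, -0.422, -0.907]]
force: [0.3, 0.6, 0.2]
opening: 0.299
grasp_force: 0.0
t 11.6 xyz [ 0.1 -2.6 -1.9] rot [ 0.0012 -0.      0.0023]
[-0.4169  0.5474  0.0212]
```

```bash
python3 -m handwheel '[{"xyz":[0,-1,-10],"delta_rot":[0,0,0],"hand":0.4},{"xyz":[0,-1,-40],"delta_rot":[0,0,0],"hand":0.4},{"xyz":[0,-1,-80],"delta_rot":[0,0,0],"hand":0.4},{"xyz":[0,-1,-130],"delta_rot":[0,0,0],"hand":0.4},{"xyz":[0,-1,-140],"delta_rot":[0,0,0],"hand":0.4}]'
python3 - <<'E'
from h import *
im=vision.capture('scene')[:,:,::-1];cv2.imwrite('pics/scene3.png',im)
im2=vision.capture('top')[:,:,::-1];cv2.imwrite('pics/top3.png',im2)
a=cv2.resize(im[230:370,280:400],(514,600),interpolation=cv2.INTER_CUBIC)
b=cv2.resize(im2[270:330,130:200][:,:],(280,240),interpolation=cv2.INTER_CUBIC);b=np.vstack([b,np.zeros((360,280,3),np.uint8)])
cv2.imwrite('pics/c5.png',np.hstack([a,b]))
go([.435,.18,.22],Rdown(-62))
E
```

```text
time_s: 12.22
position: [0.5452, -0.3025, 0.2286]
tcp_rot: [[0.88, 0.434, -0.193], [0.475, -0.8, 0.366], [0.004, -0.414, -0.91]]
force: [-1.0, -0.9, 0.2]
opening: 0.3
grasp_force: 0.0
t 12.325 xyz [ 132.9 -428.3  204.3] rot [-0.432  -0.0004  0.0073]
```

View pics/c5.png

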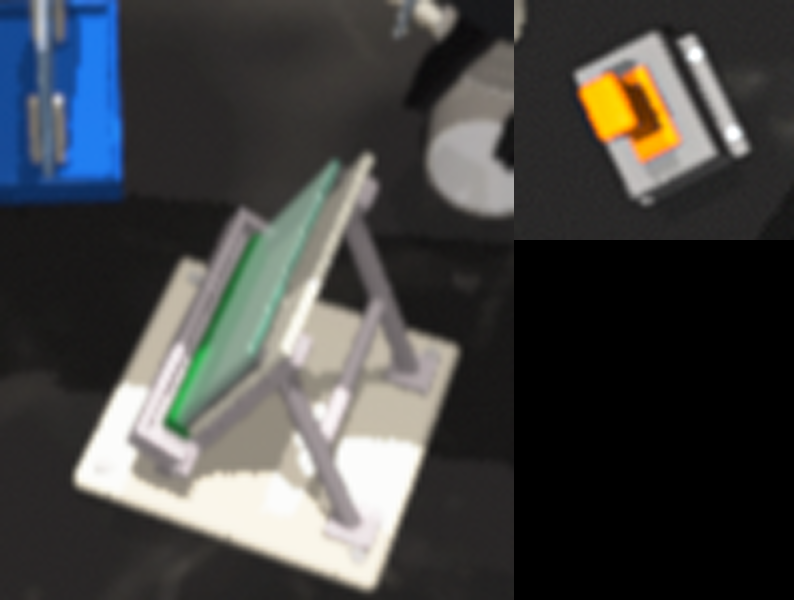

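The cassette is seated on the ledge between the cheeks, against the uprights, glass outward and clear of the gripper. The inset shows the wedge: knob at (608,105), guard at (650,115). I go to look at the holder with the wrist camera.

```bash
sed -i 's/^S=.*/YS=-61.7;RS=Rseat(YS,25);S=np.array([.5066,-.2274,.0454])+RS@[-.0025,0,-.0015]/' h.py
python3 - <<'E'
from h import *
go([.455,-.08,.27],Rdown(-62));go([.365,.14,.26],Rdown(-62))
E
```

```text
t 12.325 xyz [  27.  -233.    58.9] rot [-0.432  -0.0004  0.0073]
t 12.325 xyz [  52.4 -443.4  167. ] rot [-0.432  -0.0004  0.0073]
```

```bash
python3 -m handwheel '[{"xyz":[10,-50,-20],"delta_rot":[0,0,0],"hand":0},{"xyz":[15,-100,5],"delta_rot":[-0.15,0,0],"hand":0},{"xyz":[20,-150,30],"delta_rot":[-0.3,0,0],"hand":0},{"xyz":[27,-200,50],"delta_rot":[-0.432,0,0.007],"hand":0},{"xyz":[29,-250,68],"delta_rot":[-0.432,0,0.007],"hand":0}]'
python3 - <<'E'
from h import *
go([.365,.14,.26],Rdown(-62))
E
```

```text
time_s: 12.95
position: [0.4427, -0.0572, 0.2668]
tcp_rot: [[0.882, 0.472, -0.006], [0.472, -0.882, 0.004], [-0.004, -0.007, -1.0]]
force: [0.1, 0.2, -0.6]
opening: 0.499
grasp_force: 0.0
t 12.95 xyz [  24.7 -210.5    8.2] rot [-0.0068  0.0036  0.0029]
```

```bash
python3 -m handwheel '[{"xyz":[25,-210,8],"delta_rot":[-0.004,0,0],"hand":0},{"xyz":[25,-210,8],"delta_rot":[-0.004,0,0],"hand":0},{"xyz":[25,-210,8],"delta_rot":[-0.004,0,0],"hand":0},{"xyz":[25,-210,8],"delta_rot":[-0.004,0,0],"hand":0},{"xyz":[25,-210,8],"delta_rot":[-0.004,0,0],"hand":0}]'
python3 - <<'E'
from h import *
import pickle
m=vision.camera_model('wrist');s=bot.read_state();im=vision.capture('wrist')[:,:,::-1];cv2.imwrite('pics/w3.png',im);pickle.dump(m,open('w3.pkl','wb'));print(s['position'])
h=cv2.cvtColor(im,cv2.COLOR_BGR2HSV)
def rep(nm,g,z):
    c=max(cv2.findContours(g,0,2)[0],key=cv2.contourArea);r=cv2.minAreaRect(c);P=onz(m,c.reshape(-1,2),z)[:,:2].astype(np.float32)*1000;R=cv2.minAreaRect(P)
    print(nm,cv2.contourArea(c),[np.round(x,1).tolist() if not np.isscalar(x) else round(x,1) for x in r],'->',R)
g=cv2.inRange(h,(3,150,60),(22,255,255));rep('orange',g,.125)
v=h[:,:,2][g>0];print('V hist',np.histogram(v,8))
hi=cv2.inRange(h,(3,150,int(np.percentile(v,55))),(22,255,255));rep('bright',hi,.125)
print('nominal knob px',proj(m,[[.435,.186,.125],[.435,.186,.06],[.435,.186,0]]))
y,x=np.where(g>0);x0,y0=max(x.min()-45,0),max(y.min()-45,0);c=im[y0:y.max()+45,x0:x.max()+45];k=min(780/c.shape[1],590/c.shape[0]);print('crop',x0,y0,k)
cv2.imwrite('pics/c6.png',cv2.resize(c,None,fx=k,fy=k,interpolation=cv2.INTER_CUBIC))
E
```

```text
time_s: 13.58
position: [0.3676, 0.1369, 0.2596]
tcp_rot: [[0.881, 0.474, -0.004], [0.474, -0.881, -0.001], [-0.005, -0.001, -1.0]]
force: [0.0, -0.6, -0.0]
opening: 0.502
grasp_force: 0.0
[0.3676 0.1369 0.2596]
orange 948.0 [[295.0, 130.0], [42.0, 24.0], 90.0] -> ((438.41339111328125, 192.4996337890625), (33.3553352355957, 20.08086585998535), 27.95328712463379)
V hist (array([  6,  12,   0,  24,  36, 153, 134, 664]), array([117.  , 133.75, 150.5 , 167.25, 184.  , 200.75, 217.5 , 234.25,
       251.  ]))
bright 388.0 [[292.5, 125.5], [29.0, 15.0], 90.0] -> ((440.80877685546875, 195.970458984375), (22.88055419921875, 12.365741729736328), 27.657791137695312)
nominal knob px [[299.9424 137.9451]
 [302.6604 140.5222]
 [304.4058 142.1774]]
crop 238 0 2.8676470588235294
```

Run:
```python
from h import *
import pickle
m=pickle.load(open('w3.pkl','rb'))
G=onz(m,[[296.4,130]],.06);print(G,onz(m,[[293.7,127.5]],.125))
p=G[0].copy()
R=Rseat(-62)
pr=lambda P:proj(m,p*[1,1,0]+np.array(P)@R.T).round(1).tolist()
print(pr([[x,y,.06] for x in(-.011,.011) for y in (-.021,.021)]),pr([[x,y,.125] for x in(-.009,.009) for y in (-.014,.014)]))
im=cv2.imread('pics/w3.png');h=cv2.cvtColor(im,cv2.COLOR_BGR2HSV);g=cv2.inRange(h,(3,150,60),(22,255,255))
for y in range(106,156,3): print(y,''.join('#' if g[y,x] else '.' for x in range(276,316)), h[y,284:308:3,2])
```

```text
[[0.4411 0.1964 0.06  ]] [[0.4399 0.1944 0.125 ]]
[[285.9, 151.2], [285.3, 108.0], [307.2, 151.3], [307.2, 108.1]] [[281.7, 142.5], [281.0, 107.0], [303.1, 142.6], [303.0, 107.1]]
106 ........................................ [139 139 138 139 139 140 141 140]
109 ...........#######...................... [179 205 208 209 210 211 173 178]
112 .......#########################........ [237 247 248 248 248 249 222 251]
115 .......#########################........ [238 248 248 249 249 249 221 248]
118 .......#########################........ [237 248 248 248 248 249 222 247]
121 .......#########################........ [237 248 248 248 248 249 224 243]
124 .......#########################........ [236 247 248 248 248 248 225 244]
127 .......#########################........ [236 247 247 248 248 248 224 245]
130 .......#########################........ [236 247 247 247 247 248 225 250]
133 .......#########################........ [235 247 247 247 247 248 225 245]
136 .......#########################........ [235 247 247 247 247 248 228 249]
139 .......#########################........ [234 246 246 247 247 248 227 248]
142 .........#######################........ [181 215 216 217 218 220 178 246]
145 ...........#####################........ [130 177 210 209 202 203 222 249]
148 ...........#####################........ [135 183 212 212 212 211 228 249]
151 ............###################......... [136 154 183 182 182 183 197 232]
154 ........................................ [137 110 101 102 103 101 104 131]
```

Run:
```python
from h import *
go([.4405,.195,.081],Rdown(-62))
```

```text
t 13.625 xyz [ 91.6 -18.2 178.6] rot [0.0001 0.0034 0.0032]
```

```bash
python3 -m handwheel '[{"xyz":[60,-12,20],"delta_rot":[0,0.003,0.003],"hand":0},{"xyz":[91.5,-18,60],"delta_rot":[0,0.003,0.003],"hand":0},{"xyz":[91.5,-18,90],"delta_rot":[0,0.003,0.003],"hand":0},{"xyz":[91.5,-18,90],"delta_rot":[0,0.003,0.003],"hand":0},{"xyz":[91.5,-18,90],"delta_rot":[0,0.003,0.003],"hand":0}]'
python3 - <<'E'
from h import *
go([.4405,.195,.081],Rdown(-62))
E
```

```text
time_s: 14.25
position: [0.4433, 0.1936, 0.1713]
tcp_rot: [[0.885, 0.466, 0.003], [0.466, -0.885, 0.0], [0.003, 0.001, -1.0]]
force: [1.2, 0.1, -0.2]
opening: 0.499
grasp_force: 0.0
t 14.25 xyz [-2.1 -2.7 90.3] rot [ 0.0012 -0.0027 -0.0039]
```

```bash
python3 -m handwheel '[{"xyz":[-1,-1.5,20],"delta_rot":[0,0,0],"hand":0},{"xyz":[-1,-1.5,45],"delta_rot":[0,0,0],"hand":0},{"xyz":[-1,-1.5,70],"delta_rot":[0,0,0],"hand":0},{"xyz":[-1,-1.5,90],"delta_rot":[0,0,0],"hand":0},{"xyz":[-1,-1.5,90],"delta_rot":[0,0,0],"hand":0}]'
python3 -m handwheel '[{"xyz":[0,0,0],"delta_rot":[0,0,0],"hand":0.5},{"xyz":[0,0,0],"delta_rot":[0,0,0],"hand":1},{"xyz":[0,0,0],"delta_rot":[0,0,0],"hand":1},{"xyz":[0,0,0],"delta_rot":[0,0,0],"hand":1},{"xyz":[0,0,0],"delta_rot":[0,0,0],"hand":1}]'
```

```text
time_s: 14.88
position: [0.4417, 0.1948, 0.0813]
tcp_rot: [[0.884, 0.467, 0.003], [0.467, -0.884, 0.0], [0.002, 0.001, -1.0]]
force: [-0.7, -1.4, 0.6]
opening: 0.5
grasp_force: 0.0
time_s: 15.5
position: [0.442, 0.1955, 0.0814]
tcp_rot: [[0.884, 0.467, 0.004], [0.467, -0.884, 0.001], [0.004, 0.001, -1.0]]
force: [-0.5, 0.0, 5.3]
opening: 0.198
grasp_force: 29.9
```

```bash
python3 -m handwheel '[{"xyz":[0,0,-2],"delta_rot":[0,0,0],"hand":1},{"xyz":[0,0,-4],"delta_rot":[0,0,0],"hand":1},{"xyz":[0,0,-8],"delta_rot":[0,0,0],"hand":1},{"xyz":[0,0,-12],"delta_rot":[0,0,0],"hand":1},{"xyz":[0,0,-12],"delta_rot":[0,0,0],"hand":1}]'
python3 - <<'E'
from h import *
im=vision.capture('scene')[:,:,::-1];cv2.imwrite('pics/scene4.png',im)
s=bot.read_state();m=vision.camera_model('scene');p=np.array(s['position']);R=Rseat(-62)
print('moment',s['moment'],s['force'])
h=cv2.cvtColor(im,cv2.COLOR_BGR2HSV);g=cv2.inRange(h,(3,150,60),(22,255,255));g[:, 230:]=0;g[:150]=0;g[250:]=0
for c in cv2.findContours(g,0,2)[0]:
    if cv2.contourArea(c)>5: print(cv2.boundingRect(c),cv2.contourArea(c))
w=p+[0,0,-.077]
for nm,z,a,b in(('guard',.05,.011,.021),('guardt',.056,.011,.021),('knob',.121,.009,.014)): print(nm,proj(m,w+np.array([[x,y,z] for x in(-a,a) for y in(-b,b)])@R.T).round(1).tolist())
E
```

```text
time_s: 16.12
position: [0.4418, 0.1954, 0.0933]
tcp_rot: [[0.884, 0.467, 0.003], [0.467, -0.884, 0.0], [0.003, 0.001, -1.0]]
force: [0.5, -0.0, -0.9]
opening: 0.2
grasp_force: 30.0
moment [-0.0886  0.1697 -0.0325] [-0.4169  0.464  -0.908 ]
(166, 173, 24, 34) 289.5
(176, 166, 6, 8) 6.0
(146, 153, 34, 11) 50.0
(183, 150, 10, 3) 8.5
guard [[170.7, 200.1], [181.8, 188.5], [179.3, 202.7], [190.3, 190.9]]
guardt [[170.1, 198.0], [181.2, 186.4], [178.7, 200.5], [189.7, 188.8]]
knob [[165.5, 171.9], [173.4, 164.3], [172.9, 174.0], [180.7, 166.2]]
```

```bash
python3 -m handwheel '[{"xyz":[0,0,-20],"delta_rot":[0,0,0],"hand":1},{"xyz":[0,0,-50],"delta_rot":[0,0,0],"hand":1},{"xyz":[0,0,-80],"delta_rot":[0,0,0],"hand":1},{"xyz":[0,0,-107],"delta_rot":[0,0,0],"hand":1},{"xyz":[0,0,-107],"delta_rot":[0,0,0],"hand":1}]'
python3 - <<'E'
from h import *
im=vision.capture('scene')[:,:,::-1];cv2.imwrite('pics/scene5.png',im)
s=bot.read_state();m=vision.camera_model('scene');p=np.array(s['position']);T=np.array(s['tcp_rot']);R=np.c_[T[:,1],T[:,0],-T[:,2]]
print('moment',s['moment'],s['force'],p)
h=cv2.cvtColor(im,cv2.COLOR_BGR2HSV);g=cv2.inRange(h,(3,150,50),(22,255,255));g[:, 240:]=0;g[:90]=0;g[250:]=0
for c in cv2.findContours(g,0,2)[0]:
    if cv2.contourArea(c)>5: print(cv2.boundingRect(c),cv2.contourArea(c))
w=p-R@[0,0,.077]
for nm,z,a,b in(('tip+',0,.00525,.015),('guard',.05,.011,.021),('guardt',.056,.011,.021),('knob',.121,.009,.014)): print(nm,proj(m,w+np.array([[x,y,z] for x in(-a,a) for y in(-b,b)])@R.T).round(1).tolist())
y,x=np.where(g>0)
for r in range(100,220,2):
    q=np.where(g[r,130:240])[0]
    if len(q): print(r,130+q.min(),130+q.max(),len(q))
c=im[95:215,130:240];cv2.imwrite('pics/c7.png',cv2.resize(c,None,fx=5,fy=5,interpolation=cv2.INTER_CUBIC))
E
```

```text
time_s: 16.8
position: [0.4425, 0.1956, 0.2015]
tcp_rot: [[0.884, 0.467, 0.007], [0.467, -0.884, 0.001], [0.007, 0.002, -1.0]]
force: [-0.6, 0.2, -1.5]
opening: 0.199
grasp_force: 30.0
moment [-0.088   0.1766 -0.0541] [ 0.6505  0.7929 -0.9653] [0.4414 0.1953 0.2002]
(153, 125, 26, 54) 475.0
(144, 122, 12, 21) 85.5
(177, 118, 4, 4) 6.0
(163, 116, 5, 10) 10.5
(128, 102, 39, 12) 80.5
(168, 97, 13, 6) 38.5
tip+ [[168.4, 178.0], [176.7, 169.7], [172.6, 179.2], [180.9, 170.9]]
guard [[158.2, 159.1], [170.6, 147.7], [167.4, 161.6], [179.7, 150.0]]
guardt [[157.4, 156.6], [169.9, 145.2], [166.7, 159.1], [179.0, 147.5]]
knob [[151.7, 126.2], [160.7, 118.8], [159.7, 128.1], [168.5, 120.6]]
100 168 180 13
102 177 179 3
104 130 137 8
106 131 146 16
108 139 155 17
110 150 163 14
112 139 166 8
114 138 138 1
116 138 166 2
118 139 179 7
120 163 180 5
122 145 164 5
124 144 166 8
126 145 161 14
128 145 163 17
130 146 163 16
132 147 163 14
134 148 164 14
136 148 165 15
138 149 165 15
140 150 166 15
142 151 166 13
144 159 167 9
146 159 167 9
148 161 175 10
150 162 176 13
152 163 175 13
154 162 174 13
156 160 174 15
158 159 175 17
160 163 175 13
162 165 176 12
164 166 176 11
166 167 177 11
168 168 177 10
170 169 178 10
172 169 177 9
174 170 175 6
176 171 173 3
178 171 171 1
188 221 221 1
192 222 222 1
198 223 223 1
```

View pics/c7.png

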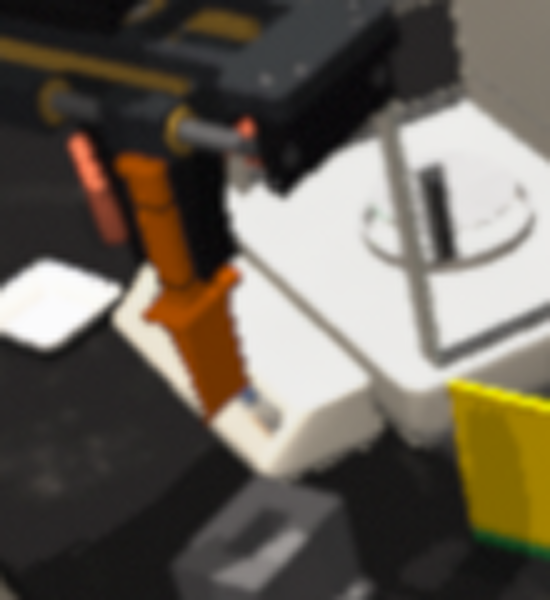

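The wedge hangs straight in the gripper. Its left silhouette tapers inward and its right edge is parallel to the axis, with the tip at px (172,178), so the flat back faces +x and the grip orientation suits the seat. I plan the carry.

```bash
cat >> h.py <<'E'
def wed(x,z,y=0):
    "TCP pose with wedge back at seat x (m), tip at seat z"
    go(S+RS@np.array([x-.006,y,z+.0774]),Rdown(YS,25))
    s=bot.read_state();w=RS.T@(np.array(s['position'])-S)-[-.006,0,.0774];print('  now back x,y,tip z mm',(w*1000).round(1),'F seat',(RS.T@s['force']).round(1))
E
python3 - <<'E'
from h import *
print('S',S)
go([.455,-.05,.31],Rdown(-62));wed(-.0035,.14)
E
```

```text
S [ 0.5052 -0.2248  0.0451]
t 16.85 xyz [-102.2  223.4 -109.9] rot [ 0.0014 -0.004  -0.0025]
t 16.85 xyz [-139.1  484.6  -45.8] rot [ 0.4378 -0.0056 -0.0067]
  now back x,y,tip z mm [-422.3  143.  -105.9] F seat [ 0.1  0.9 -1. ]
```

```bash
python3 -m handwheel '[{"xyz":[-20,30,-50],"delta_rot":[0,0,0],"hand":1},{"xyz":[-45,80,-85],"delta_rot":[0,0,0],"hand":1},{"xyz":[-70,130,-105],"delta_rot":[0,0,0],"hand":1},{"xyz":[-90,180,-110],"delta_rot":[0,0,0],"hand":1},{"xyz":[-102,232,-110],"delta_rot":[0,0,0],"hand":1}]'
python3 - <<'E'
from h import *
wed(-.0035,.15)
E
```

```text
time_s: 17.48
position: [0.4583, -0.059, 0.3089]
tcp_rot: [[0.884, 0.467, 0.001], [0.467, -0.884, 0.001], [0.002, -0.001, -1.0]]
force: [0.3, -0.3, -1.4]
opening: 0.198
grasp_force: 30.0
t 17.475 xyz [-35.3 256.   53.5] rot [ 0.4358 -0.0033 -0.0078]
  now back x,y,tip z mm [-258.    37.3   90.6] F seat [ 1.   0.1 -1.1]
```

```bash
python3 -m handwheel '[{"xyz":[-8,58,0],"delta_rot":[0.1,0,-0.002],"hand":1},{"xyz":[-16,115,5],"delta_rot":[0.2,-0.001,-0.004],"hand":1},{"xyz":[-24,170,20],"delta_rot":[0.3,-0.002,-0.006],"hand":1},{"xyz":[-32,225,40],"delta_rot":[0.4,-0.003,-0.008],"hand":1},{"xyz":[-35,255,53],"delta_rot":[0.4358,-0.0033,-0.0078],"hand":1}]'
python3 -m handwheel '[{"xyz":[0,0,0],"delta_rot":[0,0,0],"hand":1},{"xyz":[0,0,0],"delta_rot":[0,0,0],"hand":1},{"xyz":[0,0,0],"delta_rot":[0,0,0],"hand":1},{"xyz":[0,0,0],"delta_rot":[0,0,0],"hand":1},{"xyz":[0,0,0],"delta_rot":[0,0,0],"hand":1}]'
python3 - <<'E'
from h import *
wed(-.0035,.10)
im=vision.capture('scene')[:,:,::-1];cv2.imwrite('pics/scene6.png',im)
m=vision.camera_model('scene');s=bot.read_state();p=np.array(s['position']);T=np.array(s['tcp_rot']);R=np.c_[T[:,1],T[:,0],-T[:,2]];w=p-R@[0,0,.0774]
print('pred tip',proj(m,w+np.array([[.00525,-.015,0],[.00525,.015,0]])@R.T).round(1).tolist(),'guard',proj(m,w+np.array([[-.011,-.021,.05],[.011,-.021,.05],[.011,.021,.05]])@R.T).round(1).tolist())
h=cv2.cvtColor(im,cv2.COLOR_BGR2HSV);g=cv2.inRange(h,(3,150,50),(22,255,255));g[:,:330]=0;g[:,460:]=0;g[:150]=0;g[300:]=0
for r in range(150,300,2):
    q=np.where(g[r])[0]
    if len(q): print(r,q.min(),q.max())
print('cassette pred: ceramic top, glass top',proj(m,S+np.array([[.0015,-.05,.092],[.0015,.05,.092],[-.0055,-.05,.078],[-.0055,.05,.078]])@RS.T).round(1).tolist())
E
```

```text
time_s: 18.1
position: [0.547, -0.3028, 0.2519]
tcp_rot: [[0.882, 0.426, -0.202], [0.471, -0.798, 0.376], [-0.001, -0.427, -0.904]]
force: [-0.8, 0.4, 0.3]
opening: 0.193
grasp_force: 30.0
time_s: 18.73
position: [0.5476, -0.2987, 0.258]
tcp_rot: [[0.88, 0.432, -0.199], [0.475, -0.798, 0.37], [0.001, -0.42, -0.907]]
force: [0.8, 0.1, -1.2]
opening: 0.2
grasp_force: 30.0
t 18.725 xyz [-2.4  3.2 51.5] rot [ 0.0028 -0.0006  0.0019]
  now back x,y,tip z mm [ -6.9   2.3 151.5] F seat [ 0.7  0.7 -0.9]
pred tip [[365.6, 272.0], [371.4, 257.9]] guard [[371.7, 252.3], [384.9, 260.7], [392.6, 240.4]]
192 398 402
194 397 406
196 400 409
198 393 412
200 393 414
202 391 458
204 390 459
206 389 459
208 422 458
210 425 430
212 428 433
214 429 436
216 432 439
218 409 442
220 407 445
222 401 448
224 399 451
226 397 454
228 395 454
230 393 428
232 391 412
234 389 407
236 388 404
238 386 402
240 377 430
242 376 430
244 375 429
246 374 428
248 374 428
250 373 388
252 372 388
254 372 387
256 371 386
258 370 385
260 369 379
262 368 377
264 367 374
266 367 372
268 366 370
270 366 368
cassette pred: ceramic top, glass top [[344.5, 310.1], [364.1, 264.3], [336.8, 311.3], [356.7, 266.0]]
```

The tip is observed within about 1 px of prediction. I lower to tip z ≈ 86 mm, in front of the exposed strip of the white plate, then feel for it.

```bash
python3 -m handwheel '[{"xyz":[-2,3.5,15],"delta_rot":[0.003,0,0.002],"hand":1},{"xyz":[-2,3.5,32],"delta_rot":[0.003,0,0.002],"hand":1},{"xyz":[-2,3.5,48],"delta_rot":[0.003,0,0.002],"hand":1},{"xyz":[-2,3.5,60],"delta_rot":[0.003,0,0.002],"hand":1},{"xyz":[-2,3.5,65],"delta_rot":[0.003,0,0.002],"hand":1}]'
python3 -m handwheel '[{"xyz":[0,0,0],"delta_rot":[0,0,0],"hand":1},{"xyz":[0,0,0],"delta_rot":[0,0,0],"hand":1},{"xyz":[0,0,0],"delta_rot":[0,0,0],"hand":1},{"xyz":[0,0,0],"delta_rot":[0,0,0],"hand":1},{"xyz":[0,0,0],"delta_rot":[0,0,0],"hand":1}]'
python3 -c "
from h import *
wed(0,.086)"
```

```text
time_s: 19.4
position: [0.5339, -0.2783, 0.1956]
tcp_rot: [[0.881, 0.428, -0.202], [0.473, -0.797, 0.375], [-0.0, -0.425, -0.905]]
force: [0.3, 0.1, -0.2]
opening: 0.2
grasp_force: 30.0
time_s: 20.02
position: [0.5344, -0.279, 0.1967]
tcp_rot: [[0.881, 0.428, -0.2], [0.473, -0.798, 0.373], [0.0, -0.424, -0.906]]
force: [0.0, -0.5, -1.0]
opening: 0.198
grasp_force: 30.0
t 20.025 xyz [0.  2.3 0. ] rot [-0.0012 -0.0008 -0.0011]
  now back x,y,tip z mm [-2.3 -0.  86. ] F seat [ 0.8 -0.2 -0.7]
```

```bash
python3 -m handwheel '[{"xyz":[0,1,0],"delta_rot":[0,0,0],"hand":1},{"xyz":[0,2,0],"delta_rot":[0,0,0],"hand":1},{"xyz":[0,3,0],"delta_rot":[0,0,0],"hand":1},{"xyz":[0,4,0],"delta_rot":[0,0,0],"hand":1},{"xyz":[0,4,0],"delta_rot":[0,0,0],"hand":1}]'
python3 -c "
from h import *
wed(0,.086)"
python3 -m handwheel '[{"xyz":[0,0.5,0],"delta_rot":[0,0,0],"hand":1},{"xyz":[0,1,0],"delta_rot":[0,0,0],"hand":1},{"xyz":[0,1,0],"delta_rot":[0,0,0],"hand":1},{"xyz":[0,1,0],"delta_rot":[0,0,0],"hand":1},{"xyz":[0,1,0],"delta_rot":[0,0,0],"hand":1}]'
python3 -c "
from h import *
wed(0,.086)"
```

```text
time_s: 20.65
position: [0.536, -0.2822, 0.1948]
tcp_rot: [[0.881, 0.428, -0.2], [0.473, -0.798, 0.374], [0.0, -0.424, -0.906]]
force: [0.4, -0.6, -0.7]
opening: 0.199
grasp_force: 30.0
t 20.65 xyz [ 0.1 -1.7 -0.2] rot [-0.0016 -0.0007 -0.0012]
  now back x,y,tip z mm [ 1.7 -0.1 85.8] F seat [ 0.9  0.1 -0.3]
time_s: 21.28
position: [0.5364, -0.2829, 0.1945]
tcp_rot: [[0.881, 0.428, -0.2], [0.473, -0.798, 0.374], [0.0, -0.424, -0.906]]
force: [0.5, -0.4, -1.0]
opening: 0.199
grasp_force: 30.0
t 21.275 xyz [ 0.  -2.6 -0.1] rot [-0.0015 -0.0006 -0.0011]
  now back x,y,tip z mm [ 2.6 -0.  85.9] F seat [ 0.9  0.2 -0.7]
```

```bash
python3 -m handwheel '[{"xyz":[0,0.5,0],"delta_rot":[0,0,0],"hand":1},{"xyz":[0,1,0],"delta_rot":[0,0,0],"hand":1},{"xyz":[0,1.5,0],"delta_rot":[0,0,0],"hand":1},{"xyz":[0,1.5,0],"delta_rot":[0,0,0],"hand":1},{"xyz":[0,1.5,0],"delta_rot":[0,0,0],"hand":1}]'
python3 -c "
from h import *
wed(0,.086)"
python3 -m handwheel '[{"xyz":[0,0.5,0],"delta_rot":[0,0,0],"hand":1},{"xyz":[0,1,0],"delta_rot":[0,0,0],"hand":1},{"xyz":[0,1.5,0],"delta_rot":[0,0,0],"hand":1},{"xyz":[0,1.5,0],"delta_rot":[0,0,0],"hand":1},{"xyz":[0,1.5,0],"delta_rot":[0,0,0],"hand":1}]'
python3 -c "
from h import *
wed(0,.086)"
```

```text
time_s: 21.9
position: [0.5371, -0.2841, 0.1938]
tcp_rot: [[0.881, 0.428, -0.2], [0.473, -0.798, 0.374], [0.0, -0.424, -0.906]]
force: [-0.5, 0.8, -0.5]
opening: 0.196
grasp_force: 30.0
t 21.9 xyz [ 0.  -4.1 -0.2] rot [-0.0016 -0.0006 -0.0011]
  now back x,y,tip z mm [ 4.1 -0.  85.8] F seat [-0.6 -0.1 -0.8]
time_s: 22.52
position: [0.5377, -0.2853, 0.1932]
tcp_rot: [[0.881, 0.428, -0.201], [0.473, -0.798, 0.374], [0.0, -0.424, -0.906]]
force: [-0.3, -0.3, -1.2]
opening: 0.195
grasp_force: 30.0
t 22.525 xyz [ 0.1 -5.6 -0.2] rot [-0.0017 -0.0006 -0.0012]
  now back x,y,tip z mm [ 5.6 -0.1 85.8] F seat [ 0.6 -0.4 -1.1]
```

Run:
```python
from h import *
im=vision.capture('scene')[:,:,::-1];cv2.imwrite('pics/scene7.png',im)
m=vision.camera_model('scene');s=bot.read_state();p=np.array(s['position']);T=np.array(s['tcp_rot']);R=np.c_[T[:,1],T[:,0],-T[:,2]];w=p-R@[0,0,.0774]
print('pred tip back corners',proj(m,w+np.array([[.006,-.015,0],[.006,.015,0],[.0045,-.015,0],[.0045,.015,0]])@R.T).round(1).tolist())
print('ceramic front top, back top; glass inner/outer top',proj(m,S+np.array([[x,y,z] for x,z in((.0015,.092),(.0055,.092),(-.0015,.075),(-.0055,.078)) for y in(-.05,.05)])@RS.T).round(1).tolist())
h=cv2.cvtColor(im,cv2.COLOR_BGR2HSV).astype(int)
for r in range(254,322,2):
    print(r,''.join('O' if 3<=a<=22 and b>150 and v>40 else 'G' if 45<=a<=95 and b>50 and v>40 else 'W' if v>190 else 'g' if v>110 else 'd' if v>60 else '.' for a,b,v in h[r,325:400]))
```

```text
pred tip back corners [[352.0, 296.1], [357.8, 282.4], [351.2, 295.6], [357.1, 281.9]]
ceramic front top, back top; glass inner/outer top [[344.5, 310.1], [364.1, 264.3], [346.7, 311.5], [366.1, 265.6], [338.1, 313.4], [357.9, 268.1], [336.8, 311.3], [356.7, 266.0]]
254 ..............................................................OOOOOOOdd.ddd
256 .......................................................OOOOOOOOOOOOOOOOd...
258 .....................................................OOOOOOOOOOOOOOOOOO....
260 ..................................................OOOOOOOOOOOOOOOOOOOOO....
262 .................................................OOOOOOOOOOOOOOOOOOOOO.....
264 ...............................................OOOOOOOOOOOOOOOOOO..........
266 .............................................OOOOOOOOOOOOOOOOO.............
268 ..............................ddgGddOOOOO..OOOOOOOOOOOOOOOOO............ddg
270 ............................ddgGGgddOOOOOOOOOOOOOOOOOOOOOO..........ddggggg
272 ..........................ddgggGGddOOOOOOOOOOOOOOOOOOOO.........ddggggggggg
274 ........................ddggg
[... 1186 characters left out ...]
gGGggggWWWWWWWWWWWWWWgggggggggdgdd..........................
306 gggGGGGGGGgggggGGGggggWWWWWWWWWWWWWWWWggggggggggdddd.......................
308 ggGGGGGGGgggggGGGggggWWWWWWWWWWWWWWWWgggggggggdggggggggddd.................
310 gGGGGGGGggggggGGggggWWWWWWWWWWWWWWWWgggggggWgggggggggWgggggggd.............
312 GGGGGGGggggggGGggggggWWWWWWgWWWWWWWgggggggWWWgggdgggggggggWWggd............
314 GGGGGGggggggggdgggggggggWWgWWWWWWWggggggggWWggggdggggggggggggd.............
316 GGGGGGggggggddggggggggggggggggggggggggggggggggggggggggggggggg..............
318 GGGGGgggggddgggggggggggdggggggggggggggggggggggggggggggggggggd..............
320 GGGGgggddggggggggggggggggggggggggggggggggggggggggggggggggggd...............
```

```bash
python3 -m handwheel '[{"xyz":[0,0,-6],"delta_rot":[0,0,0],"hand":1},{"xyz":[0,-9,-6],"delta_rot":[0,0,0],"hand":1},{"xyz":[0,-9,-6],"delta_rot":[0,0,0],"hand":1},{"xyz":[0,-9,-6],"delta_rot":[0,0,0],"hand":1},{"xyz":[0,-9,-6],"delta_rot":[0,0,0],"hand":1}]'
cat > tip.py <<'E'
from h import *
import sys
im=vision.capture('scene')[:,:,::-1];cv2.imwrite(sys.argv[1],im)
m=vision.camera_model('scene');wed(0,.086);s=bot.read_state();p=np.array(s['position']);T=np.array(s['tcp_rot']);R=np.c_[T[:,1],T[:,0],-T[:,2]];w=p-R@[0,0,.0774]
f=lambda a:proj(m,w+np.array(a)@R.T).round(1).tolist()
print('tip',f([[.006,-.015,0],[.006,.015,0],[.0045,-.015,0],[.0045,.015,0]]),'guardbot',f([[-.011,-.021,.05],[.011,-.021,.05],[.011,.021,.05],[-.011,.021,.05]]),'guardtop',f([[-.011,-.021,.056],[.011,-.021,.056],[.011,.021,.056],[-.011,.021,.056]]))
h=cv2.cvtColor(im,cv2.COLOR_BGR2HSV).astype(int)
for r in range(236,312,2):
    print(r,''.join('O' if 3<=a<=22 and b>150 and v>150 else 'o' if 3<=a<=22 and b>150 and v>40 else 'G' if 45<=a<=95 and b>50 and v>40 else 'W' if v>190 else 'g' if v>110 else 'd' if v>60 else '.' for a,b,v in h[r,330:400]))
E
python3 tip.py pics/scene8.png
```

```text
time_s: 23.2
position: [0.5351, -0.2804, 0.2024]
tcp_rot: [[0.881, 0.428, -0.2], [0.473, -0.798, 0.374], [0.0, -0.424, -0.906]]
force: [-0.2, 0.3, -0.8]
opening: 0.199
grasp_force: 30.0
t 23.25 xyz [0.1 3.3 5.7] rot [-0.0015 -0.0006 -0.0011]
  now back x,y,tip z mm [-3.3 -0.1 91.8] F seat [ 1.3  0.1 -0.9]
tip [[349.1, 291.6], [355.0, 277.9], [348.3, 291.1], [354.3, 277.4]] guardbot [[353.5, 274.2], [365.7, 282.1], [373.8, 262.3], [362.1, 254.8]] guardtop [[355.3, 272.4], [367.7, 280.3], [375.7, 260.5], [363.9, 252.9]]
236 .............................ddddd...........................dddgdoooo
238 ...............................ddd...........................dddgggggo
240 ................................dd..........................ddddddgggg
242 .................................dddd.......................ddgggggggg
244 ...............................ddd.ddd......................dddddddddd
246 ...............................d.dd.....................ooddddddddddd.
248 ............................dddd.....................oooOOOoodd.ddddd.
250 ...............................................
[... 1573 characters left out ...]
.........................
294 ggggGGGGGGggggggGggggggggdd.......dddgdd..............................
296 gggGGGGGGggggggGGggggggggd.........ddggdd.............................
298 ggGGGGGGggggggGGggggggggd...........ddggdd............................
300 gGGGGGGGgggggGGggggggWgggdddd.......dggggdd...........................
302 GGGGGGGgggggWGggggWWWWWWWgggggggddddggggggd...........................
304 GGGGGGgggggGGggggWWWWWWWWWWWWWWgggggggggdgdd..........................
306 GGGGGgggggGGGggggWWWWWWWWWWWWWWWWggggggggggdddd.......................
308 GGGGgggggGGGggggWWWWWWWWWWWWWWWWgggggggggdggggggggddd.................
310 GGGggggggGGggggWWWWWWWWWWWWWWWWgggggggWgggggggggWgggggggd.............
```

```bash
python3 -m handwheel '[{"xyz":[0,4.5,0],"delta_rot":[0,0,0],"hand":1},{"xyz":[0,5.3,3],"delta_rot":[0,0,0],"hand":1},{"xyz":[0,5.3,8],"delta_rot":[0,0,0],"hand":1},{"xyz":[0,5.3,12],"delta_rot":[0,0,0],"hand":1},{"xyz":[0,5.3,15],"delta_rot":[0,0,0],"hand":1}]'
python3 -c "
from h import *
wed(.002,.054)"
python3 -m handwheel '[{"xyz":[0,0,2],"delta_rot":[0,0,0],"hand":1},{"xyz":[0,0,4],"delta_rot":[0,0,0],"hand":1},{"xyz":[0,0,6],"delta_rot":[0,0,0],"hand":1},{"xyz":[0,0,6],"delta_rot":[0,0,0],"hand":1},{"xyz":[0,0,6],"delta_rot":[0,0,0],"hand":1}]'
python3 tip.py pics/scene9.png
```

```text
time_s: 23.88
position: [0.5343, -0.2788, 0.1863]
tcp_rot: [[0.881, 0.428, -0.201], [0.473, -0.798, 0.374], [0.0, -0.424, -0.906]]
force: [1.3, -0.9, -0.0]
opening: 0.198
grasp_force: 29.9
t 23.875 xyz [ 0.   0.1 22.4] rot [-0.0016 -0.0005 -0.0011]
  now back x,y,tip z mm [ 1.9 -0.  76.4] F seat [1.3 0.8 0.6]
time_s: 24.5
position: [0.533, -0.2767, 0.181]
tcp_rot: [[0.881, 0.428, -0.201], [0.473, -0.798, 0.374], [-0.0, -0.424, -0.906]]
force: [0.3, 0.0, -0.3]
opening: 0.196
grasp_force: 29.9
t 24.55 xyz [  0.1  -1.9 -15.4] rot [-0.0018 -0.0005 -0.0012]
  now back x,y,tip z mm [ 1.9 -0.1 70.6] F seat [ 1.5  0.1 -0.9]
tip [[345.9, 298.8], [351.8, 285.2], [345.1, 298.3], [351.0, 284.8]] guardbot [[349.9, 282.3], [361.9, 290.0], [370.0, 270.4], [358.4, 263.0]] guardtop [[351.7, 280.6], [363.8, 288.3], [371.8, 268.6], [360.2, 261.2]]
236 ........................dddddd..dd.......dooooooo.....................
238 ............................ddddd.ddood.....oooooooo..................
240 ...............................dddddoo.........oooooooo...............
242 ..............................
[... 1890 characters left out ...]
.........................
294 ggggGGGGGGggggggggooogggd.........dddgdd..............................
296 gggGGGGGGGggggGggooggggdd..........ddggdd.............................
298 ggGGGGGGGggggGGggggggggd............ddggdd............................
300 gGGGGGGGggggGGgggggggggggdddd.......dggggdd...........................
302 GGGGGGGggggGGggggWWWWgWWWgggggggddddggggggd...........................
304 GGGGGGggggGGggggWWWWWWWWWWWWWWWgggggggggdgdd..........................
306 GGGGGggggGGggggWWWWWWWWWWWWWWWWWWggggggggggdddd.......................
308 GGGGggggGGGgggWWWWWWWWWWWWWWWWWWgggggggggdggggggggddd.................
310 GGGggggGGGggggWWWWWWWWWWWWWWWWWgggggggWgggdgggggWgggggggd.............
```

Run:
```python
from h import *
g=lambda n:cv2.cvtColor(cv2.imread(f'pics/{n}.png'),cv2.COLOR_BGR2GRAY).astype(np.float32)
a=g('scene3')
for n in('scene6','scene7','scene8','scene9'):
    b=g(n);o=[]
    # glass lower/rail patch ; top -y corner (ceramic) ; stand base
    for nm,(r0,r1,c0,c1) in dict(rail=(300,335,312,332),topcorner=(298,322,338,356),glasstop=(300,318,332,346),base=(330,368,330,380)).items():
        t=a[r0:r1,c0:c1];R=cv2.matchTemplate(cv2.resize(b[r0-4:r1+4,c0-4:c1+4],None,fx=5,fy=5,interpolation=cv2.INTER_CUBIC),cv2.resize(t,None,fx=5,fy=5,interpolation=cv2.INTER_CUBIC),cv2.TM_CCOEFF_NORMED)
        _,v,_,l=cv2.minMaxLoc(R);o.append((nm,l[0]/5-4,l[1]/5-4,round(v,3)))
    print(n,o)
```

```text
scene6 [('rail', 0.0, -0.20000000000000018, 0.965), ('topcorner', 0.0, -0.20000000000000018, 0.98), ('glasstop', 0.0, 0.0, 0.996), ('base', 0.0, 0.0, 0.992)]
scene7 [('rail', 0.0, 0.0, 0.995), ('topcorner', -0.20000000000000018, 0.20000000000000018, 0.994), ('glasstop', 0.0, 0.0, 0.997), ('base', 0.0, 0.0, 0.996)]
scene8 [('rail', 0.20000000000000018, -0.20000000000000018, 0.977), ('topcorner', -0.20000000000000018, 0.40000000000000036, 0.938), ('glasstop', 0.0, 0.0, 0.997), ('base', 0.0, 0.0, 0.995)]
scene9 [('rail', 0.0, -0.20000000000000018, 0.985), ('topcorner', -1.2000000000000002, 0.20000000000000018, 0.891), ('glasstop', -0.7999999999999998, -0.3999999999999999, 0.936), ('base', 0.0, 0.0, 0.994)]
```

Run:
```python
from h import *
m=vision.camera_model('wrist');im=vision.capture('wrist')[:,:,::-1];cv2.imwrite('pics/w9.png',im)
Y=(.05,.035,.02)
f=lambda x,z:proj(m,S+np.array([[x,y,z] for y in Y])@RS.T).round(1).tolist()
print('cer front',f(.0015,.092),'cer back',f(.0055,.092),'glass out',f(-.0055,.078),'glass in bevel',f(-.004,.078),'upr top',proj(m,S+np.array([[.0055,y,.086] for y in(.047,.033)])@RS.T))
h=cv2.cvtColor(im,cv2.COLOR_BGR2HSV).astype(int)
for r in range(190,300,5):
    print(r,''.join('O' if 3<=a<=22 and b>150 and v>60 else 'G' if 45<=a<=95 and b>50 and v>40 else 'W' if v>210 else 'w' if v>160 else 'g' if v>110 else 'd' if v>60 else '.' for a,b,v in h[r,270:370]))
```

```text
cer front [[322.2, 187.0], [322.1, 210.5], [322.0, 233.2]] cer back [[328.5, 187.0], [328.3, 210.5], [328.1, 233.1]] glass out [[311.4, 185.0], [311.4, 207.1], [311.5, 228.5]] glass in bevel [[313.6, 185.0], [313.6, 207.1], [313.7, 228.5]] upr top [[328.0997 190.7496]
 [327.9046 211.9671]]
190 .............................dgwWWwwggwwwwGGGGGwgggwWWWWWWwgggggggggggggwwwwwwwwwwwwwwwwwggggggggggg
195 .............................dgwWWwwggwwwwGGGGGGGGGwWWWWWWwdgwWWWWWWWWWwwggggggggggggggggggggggggggg
200 ..............................gwWWwwggwwwwGGGGGGGGGwWWWWWWgdgwWWWWWWWWwwgggggggggggggggggggggggwwwwW
205 .............................dgwWWwwggwwwwGGGGGGGGGwWWWWWWwggwWWWWWwwwwwwwwwwwwwwwwwwwwwwwwwwwwwwwww
210 ..............................dwwWwwggwwwwGGGGGGGGGwWWWWWWwggwwwwwwwwwwwwwwwwwwwwwwwwwwwwwwwwwwwwwww
215 ..............................dwwWwwggwwwwGGGGGGGGGwWWWWWWwwwgwwwwwwwwwwwwwwwwwwwwwwwwwwwwwwwwwwwwww
220 .............................dgwwWwwgwwwwwGGGGGGGGGwWWWWWWwwwgwwwwwwwwwwwwwwwwwwwwwwwwwwwwwwwwwwwwwW
225 .............................dgwwWwwgwwwwwGGGGGGGGGwWWWWWWwwwgwwwwwwww
[... 800 characters left out ...]
OOOOOOOOOOOOOOOOOOOOOOOOOOOOOOOOggwwwwwWWWWWWWWWWWWWWWWWWWWWWWWWWWWWWW
270 .........dd........dd.dgOOOOOOOdddddddddddddddddddddddddgOOOOOgggwwwwWWWWWWWWWWWWWWWWWWWWWWWWWWWWWWW
275 ...........................dOOOOOOOOOOOOOOOOOOOOOOOOOOOggOOOOgd..ddddddd......dWWWWWWWWWWWWWWgdddddd
280 ...........................dOOOOOOOOOOOOOOOOOOOOOOOOOOOOOOOOOgd................dwWWWWWWWWWWWwddddddd
285 ...........................dOOOOOOOOOOOOOOOOOOOOOOOOOOOOOOOOOgd...................dddddddgggdddddddd
290 ............................OOOOOOOOOOOOOOOOOOOOOOOOOOOOOOOOOgd.....................ddgggggggggggddd
295 d...........................OOOOOOOOOOOOOOOOOOOOOOOOOOOOOOOOOgd........................ddggggggggggd
```

The wrist view looks straight along the plates. The white plate's top is at cols 321–327, the glass at 312–320, and the orange blade (cols 313–319) lies between them, in front of the white plate. I push on down.

```bash
python3 -m handwheel '[{"xyz":[0,0,2],"delta_rot":[0,0,0],"hand":1},{"xyz":[0,0,4],"delta_rot":[0,0,0],"hand":1},{"xyz":[0,0,6],"delta_rot":[0,0,0],"hand":1},{"xyz":[0,0,8],"delta_rot":[0,0,0],"hand":1},{"xyz":[0,0,8],"delta_rot":[0,0,0],"hand":1}]'
cat > gap.py <<'E'
from h import *
import sys
wed(.002,.054)
m=vision.camera_model('wrist');im=vision.capture('wrist')[:,:,::-1];cv2.imwrite(sys.argv[1],im)
Y=(.05,.035,.02)
f=lambda x,z:proj(m,S+np.array([[x,y,z] for y in Y])@RS.T).round(1).tolist()
print('cer front',f(.0015,.092),'cer back',f(.0055,.092),'glass out',f(-.0055,.078))
h=cv2.cvtColor(im,cv2.COLOR_BGR2HSV).astype(int)
for r in range(190,262,6):
    print(r,''.join('O' if 3<=a<=22 and b>150 and v>60 else 'G' if 45<=a<=95 and b>50 and v>40 else 'W' if v>210 else 'w' if v>160 else 'g' if v>110 else 'd' if v>60 else '.' for a,b,v in h[r,280:350]))
E
python3 gap.py pics/w10.png
```

```text
time_s: 25.22
position: [0.5315, -0.2737, 0.1739]
tcp_rot: [[0.881, 0.428, -0.2], [0.473, -0.798, 0.374], [0.0, -0.424, -0.906]]
force: [1.3, -1.9, 1.6]
opening: 0.198
grasp_force: 29.9
t 25.225 xyz [0.  0.1 8.8] rot [-0.0016 -0.0007 -0.0011]
  now back x,y,tip z mm [ 1.9 -0.  62.8] F seat [1.4 0.3 2.4]
cer front [[322.4, 188.3], [322.3, 212.7], [322.2, 236.1]] cer back [[329.0, 188.3], [328.8, 212.7], [328.5, 236.1]] glass out [[311.2, 186.2], [311.3, 209.0], [311.4, 231.1]]
190 ...................dgwWWwggwwWWWGGGGGGgggggWWWWWWWggggggggggggwwwwwwww
196 ...................dgwWWwggwwWWWGGGGGGGGGGgWWWWWWwgggwWWWWWWWWwwgggggg
202 ...................dgwWWwgggwWWWGGGGGGGGGGwWWWWWWwggwwWWWWWWWwwggggggg
208 ...................dgwWWwggwwWWWGGGGGGGGGGwWWWWWWwggwWWWWWWwwwwwwwwwww
214 ...................dgwWWwwgwwWWWGGGGGGGGGGwWWWWWWwwggwwwwwwwwwwwwwwwww
220 ...................dgwWWwwggwWWwGGGGGGGGGGwWWWWWWwwgwwwwwwwwwwwwwwwwww
226 ...................dgwWWwwgwwWWwGGGGGGGGGGwWWWWWWwwggwwwwwwwwwwwwwwwww
232 dddddddddddddddddddgwWWWwwgwwWWWGGGGGGGGGGwWWWWWWwggwwwwwwwwwwwwwwwwww
238 dddddddddddddddddddgwWWWwwgwwWWWGGGGggOOOgwWWWWWWwwgwwwwwwwwwwwwwwwwww
244 dddddddddddddddddddgwWWWwwgwWWWWggOOOOOOOgwWWWWWWwwgwwwwwwwwwwwwwwwwww
250 .dddddddddddddOOOOOOOOOOOOOOOOOOOOOOOOOOOOOOOOOOOOOOwwwwwwwwwwwwwwwwww
256 ..d.ddddddd.ddOOOOOOOOOOOOOOOOOOOOOOOOOOOOOOOOOOOOOOwwwwwwwwwwwwwwwwww
```

```bash
python3 -m handwheel '[{"xyz":[0,0,2],"delta_rot":[0,0,0],"hand":1},{"xyz":[0,0,4],"delta_rot":[0,0,0],"hand":1},{"xyz":[0,0,6],"delta_rot":[0,0,0],"hand":1},{"xyz":[0,0,7.5],"delta_rot":[0,0,0],"hand":1},{"xyz":[0,0,7.5],"delta_rot":[0,0,0],"hand":1}]'
python3 gap.py pics/w11.png
```

```text
time_s: 25.9
position: [0.5299, -0.2707, 0.1669]
tcp_rot: [[0.881, 0.428, -0.201], [0.473, -0.798, 0.374], [-0.0, -0.425, -0.905]]
force: [1.0, -1.5, 1.3]
opening: 0.2
grasp_force: 29.9
t 25.9 xyz [0.1 0.3 1. ] rot [-0.0022 -0.0004 -0.0011]
  now back x,y,tip z mm [ 1.7 -0.1 55. ] F seat [1.1 0.2 1.9]
cer front [[323.0, 189.6], [322.9, 214.8], [322.8, 239.1]] cer back [[329.9, 189.6], [329.6, 214.8], [329.3, 239.1]] glass out [[311.4, 187.3], [311.5, 210.9], [311.5, 233.7]]
190 ...................dwwWWwwwWwGGwGGGGGGgggggwWWWWWWwgggggggggggwwwwwwww
196 ...................dwwWWwwwWwGGwGGGGGGgggggwWWWWWWwggwwWWWWWWWWwwggggg
202 ...................dgwWWwwwWwGGwGGGGGGGGGGgwWWWWWWgggwWWWWWWWWWwwggggg
208 ...................dgwWWwwwWGGGwGGGGGGGGGGgwWWWWWWwgwwWWWWWWWWWwwwwwww
214 ...................dgwWWwwwwwGGwGGGGGGGGGGgwWWWWWWwwwwwwwwwwwwwwwwwwww
220 ...................dgwWWwwwwwGwwGGGGGGGGGGgWWWWWWWwwwwwwwwwwwwwwwwwwww
226 ...................dgwWWwwwwwGGwGGGGGGGGGGgWWWWWWWwwgwwwwwwwwwwwwwwwww
232 ....dddd...dd.ddddddgwWWwwwwwGGwGGGGGGGGGGwWWWWWWWwwwwwwwwwwwwwwwwwwww
238 dddddddddddddddddddgwWWWwwwwwGGwGGGGggOOOgwWWWWWWWwwgwwwwwwwwwwwwwwwww
244 dddddddddddddddddddgwWWWwwwwwGwwwgOOOOOOOgwWWWWWWwwwgwwwwwwwwwwwwwwwww
250 ddddddddddddddOOOOOOOOOOOOOOOOOOOOOOOOOOOOOOOOOOOOOOwwwwwwwwwwwwwwwwww
256 dddddddddddddgOOOOOOOOOOOOOOOOOOOOOOOOOOOOOOOOOOOOOOwwwwwwwwwwwwwwwwww
```

Run:
```python
from h import *
for n in('w9','w10','w11'):
    im=cv2.imread(f'pics/{n}.png')[205:228].mean(0)
    print(n,'R',im[298:332,2].astype(int).tolist(),'\n   G',im[298:332,1].astype(int).tolist())
g=lambda n:cv2.cvtColor(cv2.imread(f'pics/{n}.png'),cv2.COLOR_BGR2GRAY).astype(np.float32)
cv2.imwrite('pics/scene10.png',vision.capture('scene')[:,:,::-1]);a=g('scene3');b=g('scene10')
for nm,(r0,r1,c0,c1) in dict(rail=(300,335,312,332),topcorner=(298,322,338,356),glasstop=(300,318,332,346),base=(330,368,330,380),bottle=(300,345,450,485),beaker=(230,285,378,420)).items():
    t=a[r0:r1,c0:c1];R=cv2.matchTemplate(cv2.resize(b[r0-4:r1+4,c0-4:c1+4],None,fx=5,fy=5,interpolation=cv2.INTER_CUBIC),cv2.resize(t,None,fx=5,fy=5,interpolation=cv2.INTER_CUBIC),cv2.TM_CCOEFF_NORMED)
    _,v,_,l=cv2.minMaxLoc(R);print(nm,l[0]/5-4,l[1]/5-4,round(v,3))
```

```text
w9 R [46, 60, 112, 171, 204, 212, 201, 173, 153, 159, 178, 197, 198, 176, 156, 132, 133, 147, 146, 124, 90, 64, 76, 158, 237, 248, 246, 245, 242, 225, 181, 159, 159, 167] 
   G [45, 59, 108, 166, 198, 205, 194, 167, 148, 154, 171, 190, 200, 206, 209, 189, 184, 192, 187, 161, 130, 115, 121, 175, 236, 246, 245, 244, 241, 224, 177, 154, 154, 161]
w10 R [49, 81, 141, 192, 214, 213, 196, 162, 153, 165, 185, 219, 231, 176, 121, 137, 154, 148, 123, 97, 79, 66, 63, 97, 173, 235, 246, 246, 245, 244, 234, 192, 158, 157] 
   G [46, 78, 137, 186, 206, 206, 189, 157, 147, 159, 179, 222, 239, 211, 170, 185, 200, 191, 159, 127, 117, 117, 116, 127, 177, 233, 245, 245, 244, 243, 233, 189, 154, 151]
w11 R [51, 91, 153, 198, 217, 215, 197, 165, 171, 192, 165, 133, 148, 165, 163, 145, 116, 97, 94, 93, 85, 72, 64, 79, 134, 207, 242, 247, 246, 246, 244, 226, 178, 153] 
   G [49, 88, 148, 192, 209, 208, 189, 158, 173, 210, 205, 181, 185, 201, 205, 187, 152, 128, 123, 121, 120, 120, 119, 123, 151, 208, 241, 246, 246, 245, 243, 225, 175, 148]
rail 0.0 -0.20000000000000018 0.968
topcorner -1.0 0.20000000000000018 0.837
glasstop -1.7999999999999998 0.40000000000000036 0.874
base 0.0 0.0 0.994
bottle 0.0 0.0 0.964
beaker -4.0 -4.0 0.362
```

The glass has moved about 2.5 mm in both views, the rail and base have not moved, and the push force is steady. I press 1 mm more, settle, and check the bystanders in the top view.

```bash
python3 -m handwheel '[{"xyz":[0,0,1],"delta_rot":[0,0,0],"hand":1},{"xyz":[0,0,1],"delta_rot":[0,0,0],"hand":1},{"xyz":[0,0,1],"delta_rot":[0,0,0],"hand":1},{"xyz":[0,0,1],"delta_rot":[0,0,0],"hand":1},{"xyz":[0,0,1],"delta_rot":[0,0,0],"hand":1}]'
python3 - <<'E'
from h import *
wed(.002,.054);print(np.abs(bot.read_state()['qvel']).max())
im=vision.capture('top')[:,:,::-1];cv2.imwrite('pics/top9.png',im);a=cv2.imread('pics/top0.png')
for nm,(r0,r1,c0,c1) in dict(beaker=(148,192,353,397),amber=(128,180,192,234),dropper=(168,194,452,478)).items():
    R=cv2.matchTemplate(im[r0-6:r1+6,c0-6:c1+6],a[r0:r1,c0:c1],cv2.TM_CCOEFF_NORMED);_,v,_,l=cv2.minMaxLoc(R);print(nm,l[0]-6,l[1]-6,round(v,3))
w=cv2.imread('pics/w11.png');n=vision.capture('wrist')[:,:,::-1];print(n[205:228].mean(0)[304:326,1].astype(int).tolist())
E
```

```text
time_s: 26.62
position: [0.5298, -0.2706, 0.1662]
tcp_rot: [[0.881, 0.428, -0.2], [0.473, -0.798, 0.374], [0.0, -0.424, -0.906]]
force: [1.0, -3.1, 1.1]
opening: 0.194
grasp_force: 29.9
t 26.625 xyz [0.  0.1 0.3] rot [-0.0015 -0.0007 -0.0011]
  now back x,y,tip z mm [ 1.9 -0.  54.3] F seat [ 2.5 -0.6  2.3]
0.07119326870414353
beaker 0 0 0.998
amber 0 0 0.999
dropper -4 -5 0.553
[175, 148, 186, 229, 204, 182, 203, 212, 206, 185, 150, 127, 122, 120, 120, 120, 119, 125, 150, 201, 239, 246]
```

The bystanders are unmoved; the dropper is hidden from the top view but unchanged in the scene view. The glass is held open about 2.5–3 mm and everything is at rest, so I hand in.

```bash
python3 -c "
from rig import workorder
print(workorder.hand_in())"
```

```text
the job is handed in; nothing more can be done
None
```

I've handed the job in. The cassette is on the stand with its glass outward, and the arm is holding the wedge between the plates with the glass open about 2.5–3 mm at the top. The bottles and beaker show no movement in the images. The hand-in gave no verdict.

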